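Close and clamp the sample canister

TASK

The steel sample canister has to be sealed. Take its lid out of the wire rack, lay it flat on the desk with its handle up and let go of it; then take it again by the handle and set it fully home on the canister, with the handle's ramp towards the wire bail that hangs behind. Let go of the lid, then swing the bail up and over the crest of the handle until its crossbar snaps into the notch beyond, and leave it clamped there without disturbing the other things on the desk.

Things in the scene. Friction and masses are not known exactly. Their poses are not given: they have to be found in the camera images.
- canister: Open steel canister, 100 (x) x 108 (y) x 80 mm high, walls 4 mm, fixed to the desk on a black rubber foot. Origin: centre of its underside on the desk; z up, +x to its back (away from the robot at yaw 0), where the wire bail hangs; yaw varies. A small carton (34 mm high) stays inside.
- canister_mouth (a point): Centre of the canister's mouth at the height of the rim, 80 mm above the desk. Axes as the canister's.
- canister_front (a point): Middle of the front edge of the rim (50 mm from the mouth's centre along the canister's -x), 80 mm above the desk.
- bail (a joint): Angle of the wire bail (rad): two arms outside the canister's sides, joined by the crossbar. 0: arms level, pointing to the canister's back (+x); starts between 0 and 0.45; 1.57: arms straight up; about 1.72 to 1.79: clamped, crossbar in the notch of the seated lid; stop at 1.85. Friction (0.065 Nm) keeps it where it is left. The bar's centre line lies 89 mm from the hinge axis.
- bail_hinge (a point): Middle of the bail's hinge axis, which runs along the canister's y, 30 mm above the desk, at the middle of the canister's depth. Arms at 64 mm to either side.
- bar_mid (a point): Middle of the bail's round steel crossbar, 10 mm thick, 196 mm long, along the canister's y, with a free 12 mm roller on its middle 50 mm. Springs (500 N/m, preload 6 N) let it move outward up to 12 mm: it must ride 7 mm outward over the handle's crest (push of 3 to 8 N) and then snaps into the notch. Do not hold it at a fixed radius there: push it across with fingers loosely astride or behind it.
- bar_left (a point): Centre of the bar's free end that sticks out past the arm at the canister's +y side, 84 mm from its middle: a finger grip clear of canister and lid (free from 69 to 98 mm), can be pinched from above in every position of the bail.
- bar_right (a point): The same at the canister's -y side.
- lid: Loose steel lid, 0.25 kg, 104 (x) x 112 (y) x 48 mm. Origin: centre of the underside of its black plug (z 0-8 mm, 87 x 95 mm, 2.5 mm play per side in the mouth); steel flange z 8-18 mm; grey handle on top. Lying handle up it rests on the plug. Seated right, its axes agree with the canister's and its origin is 8 mm below the rim. At first it stands on edge in the rack (see lid_front).
- lid_handle (a point): Middle of the lid's grey saddle handle, 33 mm above the plug's underside. Handle: lid frame x -27 to +28, z 18 to 48, 36 mm wide with flat sides (pinch along y). From +x to -x: ramp rising from z 37 to 48, crest (x +1 to -9), steep drop into the notch (x -12 to -23, floor z 42), small lip. Ramp side (+x) goes to the canister's back, notch side to its front.
- lid_front (a point): Middle of the lid's notch-side edge, under the flange (lid frame x -52, z 8). Seated, 2 mm from canister_front. At the start this edge is up, 112 mm above the desk, the lid's z axis (handle) points away from the robot and to its right (rack +x), leaning up to a few degrees. Pinch this edge from above: flange 10 mm thick in the first 8 mm, then 18 mm with the plug; 25 mm clear down to the handle.
- rack: Fixed white plate, 90 (x) x 126 (y) x 8 mm, with four upright wire loops, 45 mm high, that hold the lid on edge between them (slot 23 mm wide along the rack's x, loops at y +-38 mm). Origin: centre of its underside; z up; yaw varies. Nearby, at the back left of the desk, stands a fixed grey cold box, 0.32 m high: come to the rack from above or from the front.
- tub: Bystander: white tub of cotton wool, loose; leave it where it stands (origin: centre of its underside).
- tape: Bystander: roll of tape, loose; leave it where it stands (origin: centre of its underside).
- logger: Bystander: temperature logger, loose; leave it where it stands (origin: centre of its underside).
- marker: Bystander: black felt marker, loose; leave it where it stands (origin: centre of its underside).
- cold_pack: Bystander: pale cold pack, loose; leave it where it stands (origin: centre of its underside).
- bottle: Bystander: amber bottle, loose; leave it where it stands (origin: centre of its underside).
- stamp: Bystander: rubber stamp, loose; leave it where it stands (origin: centre of its underside).

How it is judged (in metres and radians):
On the way, in this order (a step that is already met when the one before it is completed fails the run):
1. the lid lies flat on the desk, handle up, let go (angle between lid's own z axis and vertical below 0.08 rad and height (world z) of lid below 0.01 m and contact force between lid and the fingers below 0.1 N and linear speed of lid below 0.02 m/s), for 0.2 s.
2. the lid is fully home on the canister, ramp to the back, let go, the bail not yet over it (distance between lid_front and canister_front below 0.01 m and z of lid in the frame of canister_mouth between -0.011 and -0.005 m and angle between lid's own z axis and vertical below 0.06 rad and contact force between lid and the fingers below 0.1 N and linear speed of lid below 0.02 m/s and value of joint bail below 1.2 rad), for 0.2 s.
At the end, for the whole second after the job is handed in: The lid sits fully home on the canister (origin 5 to 11 mm below the rim, level within 0.06 rad, its front edge within 10 mm of the canister's front edge, so the right way round), and the bail is past the crest in the notch (angle over 1.70 rad); both released and at rest (distance between lid_front and canister_front below 0.01 m and z of lid in the frame of canister_mouth between -0.011 and -0.005 m and angle between lid's own z axis and vertical below 0.06 rad and contact force between lid and the fingers below 0.1 N and linear speed of lid below 0.02 m/s and value of joint bail above 1.7 rad and velocity of joint bail between -0.1 and 0.1 rad/s); the robot touches nothing.
It fails at once if another thing on the desk is moved by more than 3 cm (distance of any of tub, tape, logger, marker, cold_pack, bottle, stamp from where it was at the start of the episode above 0.03 m).
It also fails if it takes over 72 s, if anything falls off the work surface, if the arm or the gripper's body presses on something with over 40 N, if the wrist force passes 120 N, or if a joint passes its speed limit or range.

ROBOT

A 6-joint arm with a two-finger parallel gripper is mounted at the origin on a cart in front of the work surface, level with it; the furniture and walls round the work are solid. World frame = base frame: x ahead of the robot, y to its left, z up, the work surface at z = 0. Lengths are in mm, angles in rad, forces in N, time in s.
With the tool pointing down it reaches from about 275 to 1000 mm from the base axis. Payload 8.4 kg.
Tool frame: the origin (TCP) lies midway between the tips of the shut fingers; the grasp point (between the pads) lies 19 mm behind it; z points along the fingers, y is the direction in which the jaws open and shut (so a half turn about z gives the same grasp; the last joint's range is limited). The gripper opens to 85 mm and grips with 20 to 120 N. Pads are 22 mm wide; open, the fingers measure 114 mm over their backs; the gripper's body (76 mm by 85 mm) begins 54 mm behind the grasp point. The pads swing forward as they close: fully open they stand 13 mm farther back than shut.
Start: joints at [1.131, 0.353, 1.633, -0, 1.155, -0.002], TCP at [264.966, 566.057, 231.281] pointing down, gripper open.
Joint ranges: [-2.63, 2.63], [-0.92, 2.1], [0.06, 2.66], [-1.3, 4.44], [0, 2.69], [-3.02, 3.02]. Speed limits (rad/s): [2.22, 2.22, 2.79, 3.14, 3.14, 3.14].

INTERFACE

Orientations are given as [roll, pitch, yaw] about the fixed x, y, z axes, in that order (R = Rz(yaw) Ry(pitch) Rx(roll)).
In Python, from rig import r gives the robot as it stands.
- The arm moves only by the tool play_rows, never from a script. Its argument "moves" is a list of rows, each a list of 3 entries, a list of its own where there are three numbers: the turn, a rotation vector about the tool's x, y, z in degrees, then the shift along the tool's x, y, z in mm, then the opening, from 0 (shut) to 1 (fully open). A call has 1 to 20 rows; each row is the pose to reach, as a shift and turn from the pose measured when the call began, along the tool's axes at that moment; what a row does not reach only later rows make up. A row lasts 1/10 s, in which the tool goes at most 50 mm and 8.59 degrees, less where a joint would pass 70% of its speed; a pose out of reach is approached as far as the arm can. A call with a gripper value outside its range is refused whole. The fingers move at their own pace and stop on an object; "newtons" is the grip in N (left out, the last holds). Time passes only in rows, so rows that repeat a pose let the fingers close. It gives the time, the measured TCP pose, the force and the opening at its end, in the units of the state.
- r.sense(): the state, without advancing time (a new reading comes with each control period).
- r.grab_frame(name): name is "side" or "top" or "wrist"; returns a dict with "color" (420x560x3 uint8, red, green, blue), "K" (3x3 intrinsics, pixels), "rvec" (rotation vector, rad) and "tvec" (3), from world to camera coordinates, as OpenCV has them; the wrist camera has in their place "T_tool_cam" (4x4, takes a point from camera to tool coordinates, whose origin is the TCP and whose axes are the flange's). Camera axes: x right, y down, z forward; pixel columns grow to the right and rows downward; lengths in mm; the calibration is good to about 2 mm. A picture is of the moment at which its call begins: read the wrist's pose just before it. There is no depth.
- r.sign_off(): hands the job in, once; it reports no verdict.
Trained networks look in a picture, given as the dict that the camera call returned (one of the last four; its "shot" number tells which), for a name from the list of things; names that differ only in an ending like _2 or _b are one class to them, and where a whole thing is asked for, a point or a joint stands for the part that bears it (a point fixed in the world has none). Each returns a list of dicts, best first, with "conf" (0 to 1); they miss things now and then, are a little off and sometimes report something else, mostly with a low value. They report only what shows in the picture. A call takes as long as a camera call.
- r.silhouettes(picture, name): "mask" (420x560 bool, what is visible of it) and "location" ([column, row] in pixels, amid what is visible of it).
The state is a dict: "clock": time; "qpos": joint angles; "qvel": joint speeds; "joint_efforts": joint torques, N m; "eef_pos": TCP position; "tcp_rot": TCP orientation; "contact_force": force on the tool from outside, world axes, zero at the start; "wrist_torque": the same for the moment, N m; "opening": opening from 0.0 (shut) to 1.0 (fully open).
Only numpy, scipy, OpenCV 4.12 (cv2) and the standard library are available. Lean on these libraries where they do the work, as an engineer would, in place of code of your own. Each camera call takes 0.05 s, during which the arm holds its last target.

## Working session

There is one attempt and no reset: what is moved stays moved. The work goes in short steps, Python scripts to look and compute and a tool call to move; the robot and the scene stay as the last step left them, time stands still between calls to the robot, and variables do not carry over. Pictures are saved under pics/ and viewed, and the job is handed in when it is done.

Besides the shell and the picture viewer there is one more tool, called by a JSON object that holds its "method" and its "body". play_rows: Moves the arm, as the interface text tells. Its arguments: {"type":"object","properties":{"moves":{"type":"array"},"newtons":{"type":"number"}},"required":["moves"]}

```bash
ls; mkdir -p pics; cat > h.py <<'E'
from rig import r
import numpy as np, cv2
from scipy.spatial.transform import Rotation as R
def save(f,n): cv2.imwrite('pics/'+n+'.png',f['color'][:,:,::-1])
E
python3 - <<'E'
from h import *
print(r.sense())
import pickle
for n in ['side','top','wrist']:
    f=r.grab_frame(n); save(f,n+'0'); print({k:v for k,v in f.items() if k!='color'})
    pickle.dump(f,open(n+'0.pkl','wb'))
E
```

```text
pics
{'clock': 0.0, 'qpos': array([ 1.13062429e+00,  3.53653310e-01,  1.63412799e+00,  6.32047332e-06,
        1.15519547e+00, -2.41206323e-03]), 'qvel': array([-0.00138844, -0.00100634, -0.00091236,  0.00032724,  0.00041228,
       -0.00024454]), 'joint_efforts': array([ 1.70352589e-03, -6.05261350e+01, -3.42080426e+01,  1.62177521e-04,
        9.08608170e-03, -3.91396645e-05]), 'eef_pos': array([264.7490452 , 565.63596391, 230.56108338]), 'tcp_rot': array([-3.14020855e+00, -9.11746753e-06,  2.70383012e+00]), 'contact_force': array([ 0.68616084, -0.63446562,  0.15571127]), 'wrist_torque': array([ 0.05946184,  0.01299839, -0.00656548]), 'opening': 1.0012246144913}
{'K': array([[464.89307952,   0.        , 289.1275992 ],
       [  0.        , 464.89307952, 214.94930071],
       [  0.        ,   0.        ,   1.        ]]), 'rvec': array([ 1.94581998, -0.3554419 ,  0.2080575 ]), 'tvec': array([-571.98343214,  144.46653738, 1304.42977478]), 'shot': 1}
{'K': array([[392.00424259,   0.        , 278.82380864],
       [  0.        , 392.00424259, 210.54245375],
       [  0.        ,   0.        ,   1.        ]]), 'rvec': array([ 2.20604819, -2.14631542,  0.11347539]), 'tvec': array([ -40.43771744,  587.93729612, 1080.7076005 ]), 'shot': 2}
{'K': array([[335.89903779,   0.        , 281.71476894],
       [  0.        , 335.89903779, 209.26495463],
       [  0.        ,   0.        ,   1.        ]]), 'T_tool_cam': array([[ 1.17774069e-03, -9.48667402e-01, -3.16273256e-01,
         8.19304946e+01],
       [ 9.99999071e-01,  1.33428748e-03, -2.78415728e-04,
        -9.57921973e-01],
       [ 6.86123373e-04, -3.16272635e-01,  9.48668093e-01,
        -1.41028068e+02],
       [ 0.00000000e+00,  0.00000000e+00,  0.00000000e+00,
         1.00000000e+00]]), 'shot': 3}
```

View pics/side0.png

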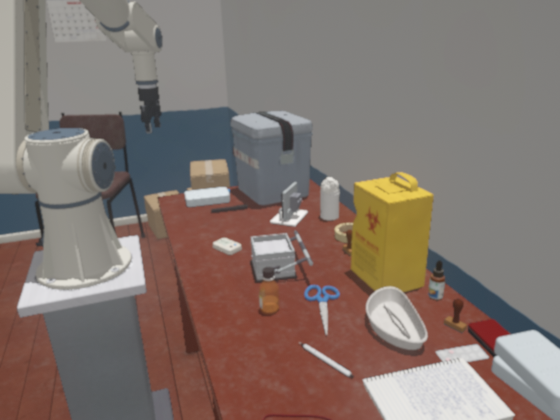

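View pics/top0.png

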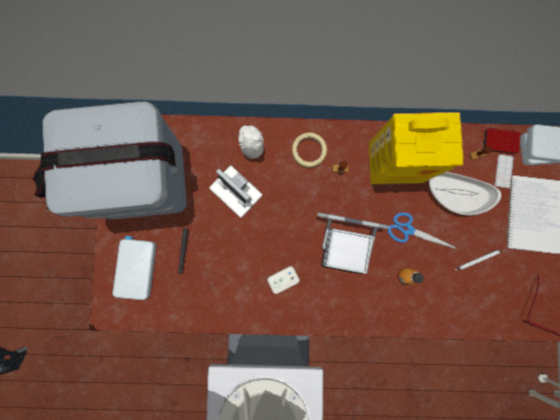

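View pics/wrist0.png

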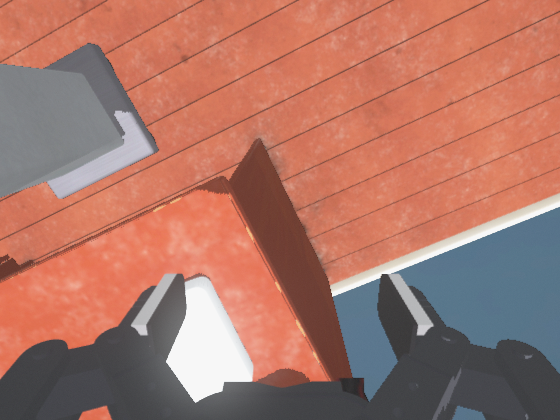

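```bash
cat >> h.py <<'E'
import pickle
def cam(f,s=None):
    """returns Rwc (cam->world), C, K"""
    if 'rvec' in f:
        Rm=cv2.Rodrigues(f['rvec'])[0]; return Rm.T, -Rm.T@f['tvec'], f['K']
    T=f['T_tool_cam']; Rt=R.from_euler('xyz',s['tcp_rot']).as_matrix()
    return Rt@T[:3,:3], Rt@T[:3,3]+s['eef_pos'], f['K']
def proj(P,c):
    Rw,C,K=c; p=(np.atleast_2d(P)-C)@Rw; p=p@K.T; return p[:,:2]/p[:,2:]
def ray(uv,c,z):
    Rw,C,K=c; uv=np.atleast_2d(uv).astype(float); d=np.c_[uv,np.ones(len(uv))]@np.linalg.inv(K).T@Rw.T
    return C+d*((z-C[2])/d[:,2])[:,None]
E
python3 - <<'E'
from h import *
f=pickle.load(open('top0.pkl','rb')); c=cam(f); print('C',c[1]); print(proj([[265,566,230],[0,0,0],[500,0,0],[300,300,0]],c))
print('rack',ray([[236,190]],c,8),'can',ray([[349,250]],c,80), 'bar',ray([[318,216],[388,226]],c,60))
fs={n:r.grab_frame(n) for n in ['top','side']}
for n in fs:
  pickle.dump(fs[n],open(n+'1.pkl','wb'))
  for t in ['canister','bail','lid','rack','tub','tape','logger','marker','cold_pack','bottle','stamp','lid_handle','lid_front','bar_left']:
    o=r.silhouettes(fs[n],t); print(n,t,[(round(x['conf'],2),np.round(x['location']),x['mask'].sum()) for x in o[:2]])
    if t in('canister','bail','lid','rack') and o: np.save(f'm_{n}_{t}.npy',o[0]['mask'])
t=fs['top']['color']; s=fs['side']['color']
cv2.imwrite('pics/a.png',np.hstack([cv2.resize(t[155:225,200:280],(400,350),interpolation=3)[:,:,::-1],cv2.resize(t[200:280,308:398],(393,350),interpolation=3)[:,:,::-1]]))
cv2.imwrite('pics/b.png',np.hstack([cv2.resize(s[170:230,260:325],(390,360),interpolation=3)[:,:,::-1],cv2.resize(s[225:285,245:315],(405,360),interpolation=3)[:,:,::-1]]))
E
```

```text
C [ 482.7525858   -16.31556144 1132.21823617]
[[ 10.85583866 339.21765254]
 [264.15586628 423.80450016]
 [269.46208593 241.947914  ]
 [161.20526869 310.05702391]]
rack [[646.99055616 101.00459347   8.        ]] can [[ 483.08483201 -214.47021221   80.        ]] bar [[ 573.73012251 -132.04251864   60.        ]
 [ 551.53618583 -324.80037397   60.        ]]
top canister [(0.77, array([348., 248.]), np.int64(2197)), (0.4, array([231., 196.]), np.int64(859))]
top bail [(0.8, array([359., 223.]), np.int64(423)), (0.6, array([183., 255.]), np.int64(238))]
top lid [(0.96, array([236., 185.]), np.int64(440))]
top rack [(0.83, array([234., 195.]), np.int64(813)), (0.66, array([348., 245.]), np.int64(2238))]
top tub [(0.85, array([252., 141.]), np.int64(643)), (0.67, array([352., 223.]), np.int64(321))]
top tape [(0.7, array([306., 162.]), np.int64(434)), (0.45, array([348., 218.]), np.int64(330))]
top logger [(0.87, array([283., 280.]), np.int64(518))]
top marker [(0.76, array([183., 249.]), np.int64(245))]
top cold_pack [(0.91, array([132., 268.]), np.int64(2141))]
top bottle [(0.77, array([41
[... 708 characters left out ...]
2))]
side tape [(0.7, array([347., 230.]), np.int64(229))]
side logger [(0.82, array([227., 247.]), np.int64(296)), (0.49, array([302., 251.]), np.int64(197))]
side marker [(0.57, array([229., 208.]), np.int64(145))]
side cold_pack [(0.73, array([204., 195.]), np.int64(707))]
side bottle [(0.62, array([268., 294.]), np.int64(764)), (0.45, array([305., 249.]), np.int64(226))]
side stamp [(0.5, array([346., 244.]), np.int64(133)), (0.27, array([268., 295.]), np.int64(766))]
side lid_handle [(0.73, array([290., 202.]), np.int64(477))]
side lid_front [(0.69, array([292., 201.]), np.int64(481)), (0.45, array([303., 250.]), np.int64(179))]
side bar_left [(0.65, array([300., 249.]), np.int64(149))]
```

View pics/a.png

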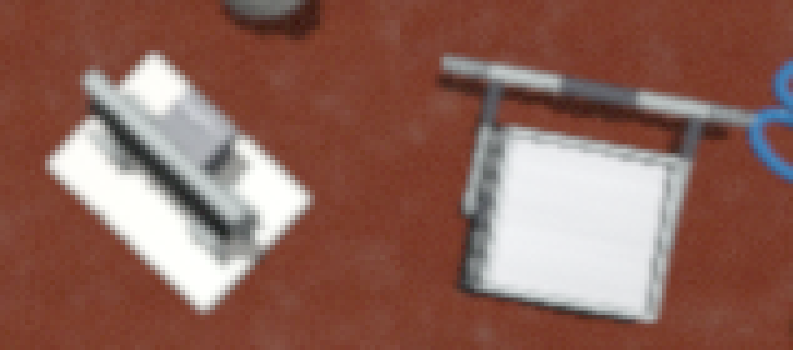

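View pics/b.png

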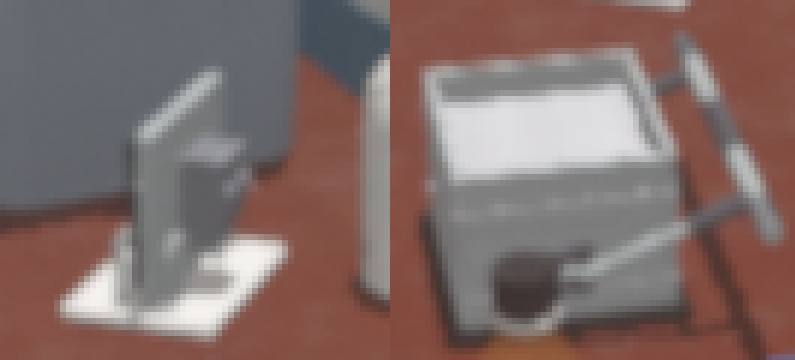

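```bash
python3 - <<'E'
from h import *
f=pickle.load(open('top0.pkl','rb')); c=cam(f)
px=lambda u:np.array(u)/5+[200,155]-.4
P=ray(px([(47,163),(153,52),(312,198),(203,312)]),c,8)
print(np.round(P,1),P.mean(0)); 
for a,b in [(0,1),(1,2),(2,3),(3,0)]: d=P[b]-P[a]; print(np.linalg.norm(d),np.arctan2(d[1],d[0]))
print('lid edge',ray(px([(92,75),(248,215),(235,237),(85,85)]),c,112))
q=lambda u:np.array(u)/4.37+[308,200]-.4
P=ray(q([(490,130),(690,158),(655,322),(462,290)]),c,80)
print(P,P.mean(0))
E
```

```text
[[652.9 179.3   8. ]
 [719.9 120.6   8. ]
 [636.9  25.5   8. ]
 [569.   86.    8. ]] [644.6936388  102.85023938   8.        ]
89.0510399291011 -0.719624978436355
126.275662514495 -2.2884629751691596
90.92273346496758 2.4128600248976877
125.45780727822613 0.8382532333653505
lid edge [[684.72696111 139.57957406 112.        ]
 [612.68147574  54.85253282 112.        ]
 [600.88734854  61.25504813 112.        ]
 [679.27559807 143.03903734 112.        ]]
[[ 543.58218369 -404.72425217   80.        ]
 [ 529.71350603 -528.22587992   80.        ]
 [ 429.0824266  -504.9014576    80.        ]
 [ 445.31720856 -386.83861503   80.        ]] [ 486.92383122 -456.17255118   80.        ]
```

```bash
cat >> h.py <<'E'
def T(pos,Rm,n=''):
    s=r.sense(); R0=R.from_euler('xyz',s['tcp_rot'])
    if not isinstance(Rm,R): Rm=R.from_matrix(Rm) if np.ndim(Rm)==2 else R.from_euler('xyz',Rm)
    d=R0.inv().apply(np.array(pos)-s['eef_pos']); w=(R0.inv()*Rm).as_rotvec(degrees=True)
    print(n,'turn',np.round(w,1).tolist(),'shift',np.round(d,1).tolist(),'rows>=',round(max(np.linalg.norm(d)/50,np.linalg.norm(w)/8.59),1))
def st():
    s=r.sense(); print('t',round(float(s['clock']),2),'pos',np.round(s['eef_pos'],1),'rpy',np.round(s['tcp_rot'],3),'q',np.round(s['qpos'],3),'F',np.round(s['contact_force'],1),'op',round(float(s['opening']),3)); return s
E
python3 - <<'E'
from h import *
f=pickle.load(open('top0.pkl','rb')); c=cam(f)
q=lambda u:(np.array(u)-[400,0])/4.37+[308,200]-.4
P=ray(q([(490,130),(690,158),(655,322),(462,290)]),c,80)
print(P,P.mean(0))
T((430,100,240),(np.pi,0,0.846),'via')
T((645,100,240),(np.pi,0,0.846),'rack')
E
```

```text
[[ 536.80714942 -157.92911654   80.        ]
 [ 522.97307683 -281.24988777   80.        ]
 [ 422.63297076 -260.26452495   80.        ]
 [ 438.82651825 -142.30569827   80.        ]] [ 480.30992881 -210.43730688   80.        ]
via turn [-0.0, 0.0, 106.4] shift [-347.0, -352.1, -8.7] rows>= 12.4
rack turn [-0.0, 0.0, 106.4] shift [-541.8, -261.0, -8.7] rows>= 12.4
```

{"method": "play_rows", "body": {"moves": [[[0,0,20],[-87,-88,-2],1],[[0,0,40],[-174,-176,-4],1],[[0,0,60],[-260,-264,-6],1],[[0,0,80],[-347,-352,-9],1],[[0,0,106.4],[-347,-352,-9],1],[[0,0,106.4],[-347,-352,-9],1],[[0,0,106.4],[-347,-352,-9],1],[[0,0,106.4],[-347,-352,-9],1],[[0,0,106.4],[-347,-352,-9],1],[[0,0,106.4],[-347,-352,-9],1],[[0,0,106.4],[-347,-352,-9],1],[[0,0,106.4],[-395,-332,-9],1],[[0,0,106.4],[-444,-307,-9],1],[[0,0,106.4],[-493,-284,-9],1],[[0,0,106.4],[-542,-261,-9],0.6],[[0,0,106.4],[-542,-261,-9],0.6],[[0,0,106.4],[-542,-261,-9],0.6]]}}

```text
clock: 3.35
eef_pos: [647.1, 99.7, 239.5]
tcp_rot: [3.142, -0.0, 0.846]
contact_force: [-0.0, -0.7, -0.7]
opening: 0.603
```

```bash
cat > look.py <<'E'
from h import *
import sys
n=sys.argv[1]; s=st(); f=r.grab_frame('wrist'); save(f,n); pickle.dump((f,s),open(n+'.pkl','wb'))
E
python3 look.py w1
```

```text
t 3.35 pos [647.1  99.7 239.5] rpy [ 3.142 -0.     0.846] q [ 0.151  0.392  1.557 -0.     1.193  0.875] F [-0.  -0.7 -0.7] op 0.603
```

View pics/w1.png

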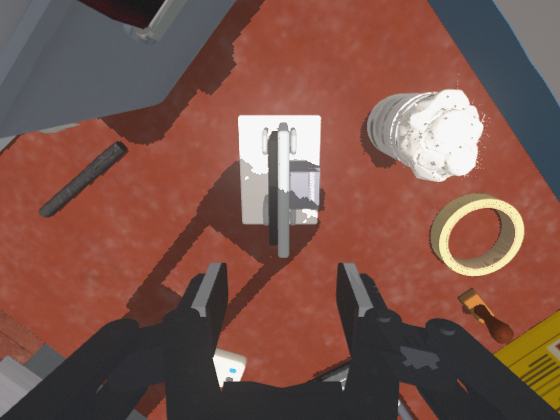

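```bash
python3 - <<'E'
from h import *
f,s=pickle.load(open('w1.pkl','rb'))
cv2.imwrite('pics/w1z.png',cv2.resize(f['color'][105:265,225:335],(412,600),interpolation=3)[:,:,::-1])
c=cam(f,s)
P=ray([(239,116),(321,116),(320,224),(243,224)],c,8); print(P,P.mean(0))
print(ray([(283,123),(283.5,257)],c,112))
E
```

```text
[[653.20849336 175.79109262   8.        ]
 [718.96244728 117.71236981   8.        ]
 [639.67007611  22.82195471   8.        ]
 [571.23184068  83.30884066   8.        ]] [645.76821436  99.90856445   8.        ]
[[688.1589768  144.97294015 112.        ]
 [612.42352391  58.34260159 112.        ]]
```

View pics/w1z.png

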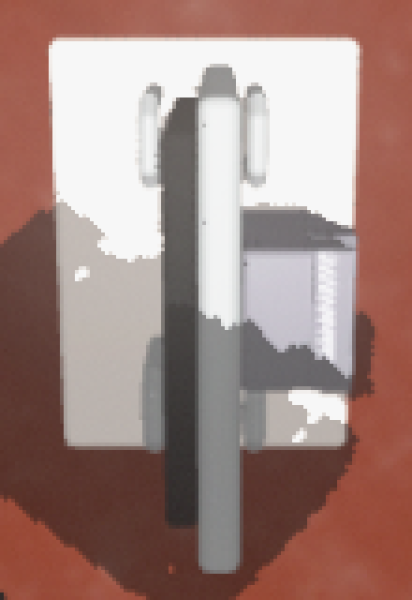

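```bash
python3 - <<'E'
from h import *
f,s=pickle.load(open('w1.pkl','rb'))
c=cam(f,s)
for cols in (277.9,283.5,289.1):
  P=ray([(cols,130.4),(cols,257.7)],c,112); print(P,P.mean(0),np.linalg.norm(P[0]-P[1]))
  d=P[0]-P[1]; print(np.arctan2(d[1],d[0])-np.pi/2)
m=ray([(283.5,130.4),(283.5,257.7)],c,112).mean(0)
ax=np.array([np.cos(-.725),np.sin(-.725)])
print(m, ax@(m[:2]-[645.8,99.9]))
m[:2]-=ax*4  # centre of plug+flange thickness
T((m[0],m[1],140),(np.pi,0,0.846))
T((m[0],m[1],93),(np.pi,0,0.846))
E
```

```text
[[681.46072531 143.39856061 112.        ]
 [608.25739582  61.11062867 112.        ]] [644.85906056 102.25459464 112.        ] 110.13642082166282
-0.7270393417114356
[[684.74026704 140.5016112  112.        ]
 [611.97063809  57.82807828 112.        ]] [648.35545257  99.16484474 112.        ] 110.13778617653352
-0.7217701796856797
[[688.01990714 137.60457489 112.        ]
 [615.68400651  54.54541637 112.        ]] [651.85195683  96.07499563 112.        ] 110.14220960372283
-0.7165009575565734
[648.35545257  99.16484474 112.        ] 2.4002622802240188
 turn [-0.0, 0.1, 0.0] shift [1.7, -1.2, 99.5] rows>= 2.0
 turn [-0.0, 0.1, 0.0] shift [1.7, -1.2, 146.5] rows>= 2.9
```

{"method": "play_rows", "body": {"moves": [[[0,0,0],[1.7,-1.2,45],0.6],[[0,0,0],[1.7,-1.2,90],0.6],[[0,0,0],[1.7,-1.2,120],0.6],[[0,0,0],[1.7,-1.2,146],0.6],[[0,0,0],[1.7,-1.2,146],0.6],[[0,0,0],[1.7,-1.2,146],0.3],[[0,0,0],[1.7,-1.2,146],0.2],[[0,0,0],[1.7,-1.2,146],0.0],[[0,0,0],[1.7,-1.2,146],0.0],[[0,0,0],[1.7,-1.2,146],0.0],[[0,0,0],[1.7,-1.2,146],0.0]], "newtons": 60}}

```text
clock: 4.5
eef_pos: [646.5, 102.0, 95.9]
tcp_rot: [3.14, -0.002, 0.846]
contact_force: [-0.8, -0.4, 8.0]
opening: 0.193
```

```bash
python3 look.py w2; python3 - <<'E'
from h import *
T((660,95,250),(np.pi,0,0.846))
E
```

```text
t 4.5 pos [646.5 102.   95.9] rpy [ 3.14e+00 -2.00e-03  8.46e-01] q [0.154 0.541 1.671 0.    0.928 0.879] F [-0.8 -0.4  8. ] op 0.193
 turn [0.1, -0.1, 0.0] shift [3.9, 14.9, -154.1] rows>= 3.1
```

View pics/w2.png

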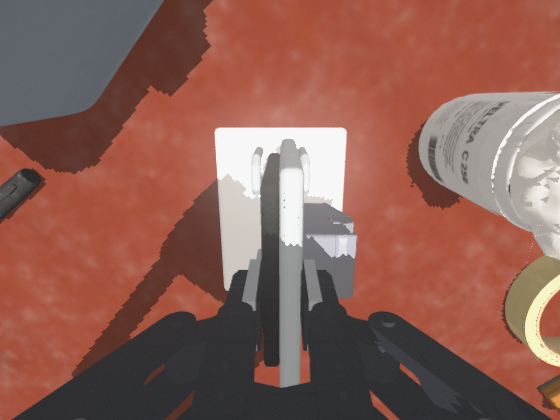

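```bash
cat >> h.py <<'E'
def lay(th,a):
    c,s=np.cos,np.sin
    z=np.array([c(th)*c(a),c(th)*s(a),-s(th)]); y=np.array([s(th)*c(a),s(th)*s(a),c(th)]); return np.c_[np.cross(y,z),y,z]
E
python3 - <<'E'
from h import *
T((646.5,102,240),(np.pi,0,0.846))
T((540,-43,240),lay(np.radians(89.9),-.079))
E
```

```text
turn [0.1, -0.1, 0.0] shift [0.2, 0.1, -144.1] rows>= 2.9
 turn [-0.0, -0.0, -37.0] shift [-178.9, 16.5, -144.3] rows>= 4.6
```

{"method": "play_rows", "body": {"moves": [[[0,0,0],[0,0,-20],0],[[0,0,0],[0,0,-50],0],[[0,0,0],[0,0,-90],0],[[0,0,0],[0,0,-125],0],[[0,0,0],[0,0,-144],0],[[0,0,-7],[-36,3,-144],0],[[0,0,-15],[-72,7,-144],0],[[0,0,-22],[-108,10,-144],0],[[0,0,-30],[-144,13,-144],0],[[0,0,-37],[-179,16.5,-144],0],[[0,0,-37],[-179,16.5,-144],0],[[0,0,-37],[-179,16.5,-144],0]]}}

```text
clock: 5.75
eef_pos: [539.8, -43.6, 240.5]
tcp_rot: [3.138, -0.001, 1.489]
contact_force: [-0.8, 0.6, -2.6]
opening: 0.188
```

```bash
python3 look.py w3; python3 - <<'E'
from h import *
f=r.grab_frame('side'); save(f,'s3')
T((540,-43,160),lay(np.radians(45),-.079))
T((540,-43,100),lay(np.radians(22),-.079))
E
```

```text
t 5.75 pos [539.8 -43.6 240.5] rpy [ 3.138e+00 -1.000e-03  1.489e+00] q [-8.400e-02  2.120e-01  1.805e+00  1.000e-03  1.121e+00 -3.000e-03] F [-0.8  0.6 -2.6] op 0.188
 turn [-44.8, -0.0, -0.1] shift [-0.4, -0.8, 80.3] rows>= 5.2
 turn [-67.8, -0.0, -0.1] shift [-0.5, -1.0, 140.3] rows>= 7.9
```

View pics/w3.png

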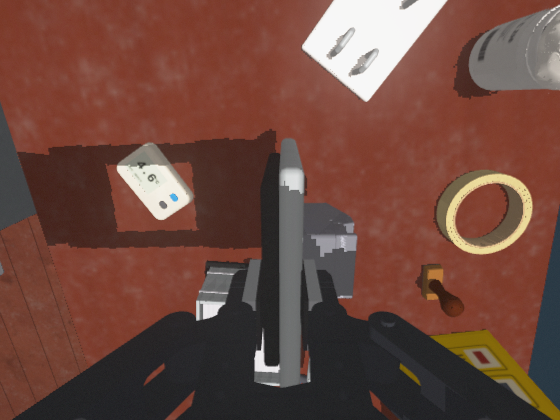

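View pics/s3.png

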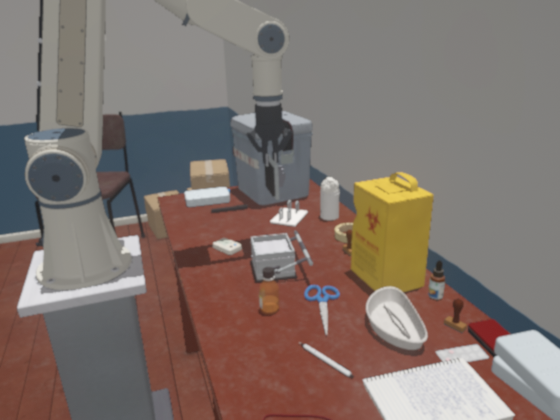

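{"method": "play_rows", "body": {"moves": [[[-9,0,0],[0,0,16],0],[[-18,0,0],[0,0,32],0],[[-27,0,0],[0,0,48],0],[[-36,0,0],[0,0,64],0],[[-45,0,0],[0,0,80],0],[[-45,0,0],[0,0,80],0],[[-45,0,0],[0,0,80],0]]}}

```text
clock: 6.55
eef_pos: [541.1, -41.2, 199.0]
tcp_rot: [2.412, -0.001, 1.491]
contact_force: [1.1, -0.9, -2.3]
opening: 0.186
```

```bash
python3 - <<'E'
from h import *
st();f=r.grab_frame('side'); save(f,'s4')
T((540,-43,80),lay(np.radians(22),-.079))
T((540,-43,42),lay(np.radians(22),-.079))
E
```

```text
t 6.55 pos [541.1 -41.2 199. ] rpy [ 2.412e+00 -1.000e-03  1.491e+00] q [-7.900e-02  4.900e-02  2.361e+00  7.900e-02  2.000e-03 -7.800e-02] F [ 1.1 -0.9 -2.3] op 0.186
 turn [-26.1, 0.0, -0.1] shift [-1.8, -81.7, 87.4] rows>= 3.0
 turn [-26.1, 0.0, -0.1] shift [-1.8, -107.0, 115.7] rows>= 3.2
```

View pics/s4.png

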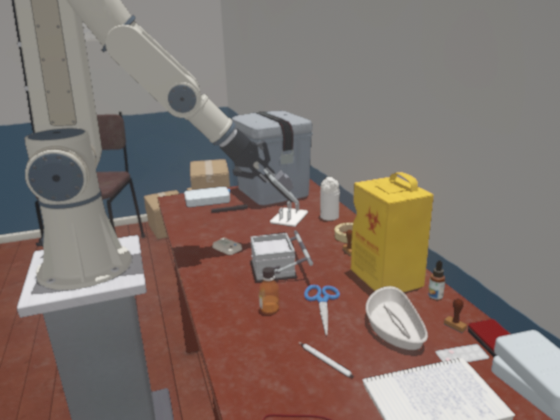

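```bash
cat > kin.py <<'E'
from h import *
Q=np.array([[.3537,1.6341,1.1552],[.392,1.557,1.193],[.541,1.671,.928],[.212,1.805,1.121],[.049,2.361,.002]])
r_=np.array([np.hypot(264.749,565.636),np.hypot(647.1,99.7),np.hypot(646.5,102),np.hypot(539.8,43.6),np.hypot(541.1,41.2)])
z_=np.array([230.56,239.5,95.9,240.5,199.])
A=[];b=[]
for (a,bb,c),rr,zz in zip(Q,r_,z_):
    p=a+bb; t=p+c
    A+= [[1,0,np.sin(a),np.sin(p),np.cos(p),np.sin(t)],[0,1,np.cos(a),np.cos(p),-np.sin(p),np.cos(t)]]; b+=[rr,zz]
A=np.array(A);b=np.array(b)
# a1 likely 0
x=np.linalg.lstsq(A,b,rcond=None)
if __name__=='__main__':
    print(x[0],A@x[0]-b,x[3])
    x2=np.linalg.lstsq(A[:,1:],b,rcond=None); print(x2[0],A[:,1:]@x2[0]-b,x2[3])
    x3=np.linalg.lstsq(A[:,[1,2,3,5]],b,rcond=None); print(x3[0],A[:,[1,2,3,5]]@x3[0]-b)
E
python3 kin.py
```

```text
[  0.90100818 292.16788622 567.88547377 493.27001937  58.0518817
 341.48383879] [ 0.07855512 -0.00641674 -0.04541486 -0.0964706  -0.02418907 -0.00346392
 -0.0152311   0.1220707   0.00627991 -0.01571944] [4.35416941 3.22120446 0.71077138 0.34090175 0.1821665  0.10225465]
[292.80889872 568.39211472 494.12503111  58.17414233 342.09288222] [ 0.08440017  0.04274869 -0.00367268 -0.02562578 -0.05125578 -0.14661545
 -0.08890776  0.17007647  0.01627473 -0.04058392] [4.35098703 2.33620833 0.70865229 0.3019441  0.13298181]
[200.21303272 568.69459774 463.30544051 313.05140503] [-4.38666385  2.44372755 -7.03693532  2.14265014 10.15764931  1.61268814
 -2.8269958   2.68964267  3.37186874 -8.88870851]
```

```bash
cat >> kin.py <<'E'
from scipy.optimize import least_squares
lo=np.array([-2.63,-.92,.06,-1.3,0,-3.02]);hi=np.array([2.63,2.1,2.66,4.44,2.69,3.02])
def fk(q):
    e=lambda a,t:R.from_euler(a,t)
    R1=e('z',q[0]); Rp=R1*e('y',q[1]+q[2])
    w=np.array([0,0,292.8])+(R1*e('y',q[1])).apply([0,0,568.4])+Rp.apply([58.2,0,494.1])
    Rt=Rp*e('z',q[3])*e('y',q[4])*e('z',q[5]+np.pi/2)
    return w+Rt.apply([0,0,342.1]),Rt,w
def ik(P,Rm,q0):
    Rm=R.from_matrix(Rm)
    def res(q):
        p,Rt,_=fk(q); return np.r_[(p-P)/100,(Rm.inv()*Rt).as_rotvec()]
    o=least_squares(res,np.clip(q0,lo+.01,hi-.01),bounds=(lo,hi)); return o.x,np.abs(o.fun).max()
E
python3 - <<'E'
from kin import *
s=st(); q=s['qpos']; print(fk(q)[0],(fk(q)[1].inv()*R.from_euler('xyz',s['tcp_rot'])).magnitude())
rng=np.random.default_rng(0)
for th in (22,30,40):
  for a in (-90,-75,-60,-45,-30,-15,0,30,60,90):
    ar=np.radians(a); M=lay(np.radians(th),ar); u=np.array([np.cos(ar),np.sin(ar)])
    P=np.r_[np.array([560,-35])-30*u,40]
    sol=[]
    for k in range(14):
        q0=np.array([0,.5,1.8,rng.uniform(-1.3,4.4),rng.uniform(.2,2),rng.uniform(-3,3)])
        x,e=ik(P,M,q0)
        if e<1e-3 and not any(np.abs(x-y).max()<.05 for y in sol): sol.append(x)
    for x in sol: print(th,a,np.round(x,2),'wrist',np.round(fk(x)[2]))
E
```

```text
t 6.6 pos [542.6 -41.5 199.6] rpy [ 2.411e+00 -1.000e-03  1.491e+00] q [-7.900e-02  5.000e-02  2.359e+00  7.900e-02  2.000e-03 -7.800e-02] F [ 0.8 -0.1 -2.7] op 0.186
[542.18022213 -42.95697675 199.49780653] 3.236828524569469e-16
22 -90 [ 0.51  0.93  1.71 -0.95  1.46  2.71] wrist [560. 312. 168.]
22 -75 [ 0.57  0.89  1.9  -1.15  1.31  2.79] wrist [470. 300. 168.]
22 -30 [ 0.49  0.91  2.43  4.1   1.3  -2.97] wrist [259. 139. 168.]
22 -15 [ 0.24  1.    2.54  3.6   1.54 -2.95] wrist [225.  55. 168.]
22 60 [-0.72  0.87  2.    1.28  1.25 -2.86] wrist [ 386. -336.  168.]
22 90 [-0.6   0.96  1.62  0.87  1.53 -2.69] wrist [ 560. -382.  168.]
30 -90 [ 0.48  0.86  1.75 -0.91  1.34  2.66] wrist [560. 291. 211.]
30 -75 [ 0.53  0.8   1.93 -1.11  1.2   2.72] wrist [476. 280. 211.]
30 60 [-0.67  0.78  2.02  1.25  1.13 -2.77] wrist [ 397. -318.  211.]
30 90 [-0.57  0.88  1.67  0.83  1.42 -2.65] wrist [ 560. -361.  211.]
40 -90 [ 0.43  0.76  1.8  -0.84  1.2   2.57] wrist [560. 257. 260.]
40 -75 [ 0.47  0.71  1.96 -1.04  1.05  2.6 ] wrist [484. 247. 260.]
40 -30 [0.35 0.61 2.41 4.09 0.8  3.02] wrist [307. 111. 260.]
40 30 [-0.53  0.62  2.35  1.94  0.8  -2.93] wrist [ 307. -181.  260.]
40 60 [-0.61  0.68  2.04  1.17  0.97 -2.63] wrist [ 414. -288.  260.]
40 90 [-0.53  0.79  1.72  0.76  1.28 -2.58] wrist [ 560. -327.  260.]
```

```bash
python3 - <<'E'
from kin import *
for a in (-90,-75,-65):
    ar=np.radians(a); u=np.array([np.cos(ar),np.sin(ar)])
    q=np.array([-.08,.2,1.8,0,1.1,1.3])
    print(a)
    for th,z in [(89,240),(80,240),(70,240),(60,240),(50,240),(40,240),(30,240),(22,240),(22,140),(22,40)]:
        P=np.r_[np.array([530,-20])-30*u,z]
        best=None
        for k in range(4):
            x,e=ik(P,lay(np.radians(th),ar),q+np.random.default_rng(k).normal(0,.02,6))
            if e<1e-3 and (best is None or np.abs(x-q).max()<np.abs(best-q).max()): best=x
        if best is None: print(th,z,'fail');continue
        print(th,z,np.round(best,2),'step',np.round(np.abs(best-q).max(),2),np.round(fk(best)[2])); q=best
E
```

```text
-90
89 240 [ 0.03  0.2   1.83 -0.02  1.12  1.61] step 0.31 [530.  16. 582.]
80 240 [ 0.13  0.21  1.82 -0.19  1.14  1.78] step 0.17 [530.  69. 577.]
70 240 [ 0.24  0.24  1.82 -0.37  1.19  1.96] step 0.18 [530. 127. 561.]
60 240 [ 0.33  0.29  1.81 -0.52  1.27  2.12] step 0.15 [530. 181. 536.]
50 240 [ 0.41  0.36  1.8  -0.65  1.36  2.25] step 0.13 [530. 230. 502.]
40 240 [ 0.47  0.44  1.79 -0.76  1.45  2.35] step 0.11 [530. 272. 460.]
30 240 [ 0.52  0.52  1.78 -0.85  1.56  2.44] step 0.1 [530. 306. 411.]
22 240 [ 0.55  0.6   1.77 -0.91  1.64  2.5 ] step 0.08 [530. 327. 368.]
22 140 [ 0.55  0.75  1.78 -0.91  1.54  2.63] step 0.16 [530. 327. 268.]
22 40 [ 0.55  0.92  1.75 -0.92  1.45  2.75] step 0.17 [530. 327. 168.]
-75
89 240 [ 0.03  0.18  1.84 -0.02  1.11  1.35] step 0.11 [521.  15. 582.]
80 240 [ 0.13  0.17  1.87 -0.2   1.09  1.53] step 0.18 [507.  66. 577.]
70 240 [ 0.24  0.18  1.89 -0.4   1.09  1.74] step 0.21 [492. 122. 561.]
60 240 [ 0.35  0.21  1.92 -0.58  1.13  1.94] step 0.2 [478. 174. 536.]
50 240 [ 0.44  0.27  1.93 -0.74  1.2   2.13] step 0.18 [465. 221. 502.]
40 240 [ 0.52  
[... 364 characters left out ...]
.17  1.86 -0.02  1.11  1.17] step 0.13 [515.  13. 582.]
80 240 [ 0.12  0.15  1.9  -0.19  1.05  1.35] step 0.18 [492.  61. 577.]
70 240 [ 0.24  0.14  1.94 -0.4   1.02  1.58] step 0.23 [468. 113. 561.]
60 240 [ 0.35  0.16  1.99 -0.62  1.04  1.82] step 0.24 [445. 162. 536.]
50 240 [ 0.45  0.2   2.02 -0.81  1.09  2.04] step 0.22 [424. 206. 502.]
40 240 [ 0.54  0.27  2.05 -0.97  1.18  2.24] step 0.2 [407. 245. 460.]
30 240 [ 0.61  0.36  2.07 -1.09  1.29  2.41] step 0.17 [392. 276. 411.]
22 240 [ 0.66  0.45  2.08 -1.17  1.38  2.53] step 0.12 [383. 295. 368.]
22 140 [ 0.66  0.65  2.09 -1.22  1.3   2.73] step 0.2 [383. 295. 268.]
22 40 [ 0.66  0.86  2.06 -1.27  1.24  2.91] step 0.21 [383. 295. 168.]
```

```bash
python3 - <<'E'
from kin import *
a=np.radians(-78);u=np.array([np.cos(a),np.sin(a)])
T((524,9,240),lay(np.radians(89.99),-.079))
E
```

```text
turn [41.9, -0.0, -0.1] shift [48.9, 10.1, -45.1] rows>= 4.9
```

{"method": "play_rows", "body": {"moves": [[[9,0,0],[10,2,-9],0],[[18,0,0],[20,4,-18],0],[[27,0,0],[30,6,-27],0],[[36,0,0],[40,8,-36],0],[[42,0,0],[49,10,-45],0],[[42,0,0],[49,10,-45],0],[[42,0,0],[49,10,-45],0]]}}

```text
clock: 7.3
eef_pos: [527.2, 9.5, 240.2]
tcp_rot: [-3.141, -0.001, 1.491]
contact_force: [-0.2, -0.2, -3.1]
opening: 0.188
```

```bash
python3 - <<'E'
from kin import *
st()
a=np.radians(-78)
T((524,9,240),lay(np.radians(89.99),a))
T((524,9,240),lay(np.radians(45),a))
E
```

```text
t 7.3 pos [527.2   9.5 240.2] rpy [-3.141e+00 -1.000e-03  1.491e+00] q [1.500e-02 1.920e-01 1.831e+00 1.000e-03 1.119e+00 9.400e-02] F [-0.2 -0.2 -3.1] op 0.188
 turn [-0.1, -0.0, 73.4] shift [-0.8, -3.1, 0.2] rows>= 8.5
 turn [-38.6, -28.7, 69.4] shift [-0.8, -3.1, 0.2] rows>= 9.8
```

{"method": "play_rows", "body": {"moves": [[[0,0,8],[0,0,0],0],[[0,0,16],[0,0,0],0],[[0,0,24],[0,0,0],0],[[0,0,32],[0,0,0],0],[[0,0,40],[0,0,0],0],[[0,0,48],[0,0,0],0],[[0,0,56],[0,0,0],0],[[0,0,64],[0,0,0],0],[[0,0,72],[0,0,0],0],[[0,0,73.4],[0,-3,0],0],[[0,0,73.4],[0,-3,0],0]]}}

```text
clock: 8.4
eef_pos: [523.7, 9.8, 240.0]
tcp_rot: [-3.141, 0.0, 0.212]
contact_force: [0.4, 0.4, -3.6]
opening: 0.186
```

```bash
python3 - <<'E'
from kin import *
st()
a=np.radians(-78)
for th,z in ((60,220),(40,180),(24,140)): T((524,9,z),lay(np.radians(th),a))
E
```

```text
t 8.4 pos [523.7   9.8 240. ] rpy [-3.141  0.     0.212] q [0.016 0.187 1.838 0.    1.117 1.374] F [ 0.4  0.4 -3.6] op 0.186
 turn [-30.0, -0.0, 0.2] shift [0.1, 0.9, 20.0] rows>= 3.5
 turn [-50.0, -0.1, 0.2] shift [0.1, 0.9, 60.0] rows>= 5.8
 turn [-66.0, -0.1, 0.2] shift [0.1, 0.9, 100.0] rows>= 7.7
```

{"method": "play_rows", "body": {"moves": [[[-6,0,0],[0,0,4],0],[[-12,0,0],[0,0,8],0],[[-18,0,0],[0,0,12],0],[[-24,0,0],[0,0,16],0],[[-30,0,0],[0,0,20],0],[[-36,0,0],[0,0,32],0],[[-42,0,0],[0,0,44],0],[[-48,0,0],[0,0,56],0],[[-54,0,0],[0,0,68],0],[[-60,0,0],[0,0,84],0],[[-66,0,0],[0,0,100],0],[[-66,0,0],[0,0,120],0],[[-66,0,0],[0,0,130],0],[[-66,0,0],[0,0,130],0],[[-66,0,0],[0,0,130],0]]}}

```text
clock: 9.9
eef_pos: [524.2, 9.9, 110.8]
tcp_rot: [1.991, -0.0, 0.213]
contact_force: [0.5, 1.1, -3.2]
opening: 0.185
```

```bash
python3 - <<'E'
from kin import *
st();f=r.grab_frame('side'); save(f,'s5');f=r.grab_frame('wrist'); save(f,'w5');f=r.grab_frame('top'); save(f,'t5')
E
```

```text
t 9.9 pos [524.2   9.9 110.8] rpy [ 1.991 -0.     0.213] q [ 0.601  0.733  1.929 -1.041  1.367  2.69 ] F [ 0.5  1.1 -3.2] op 0.185
```

View pics/s5.png

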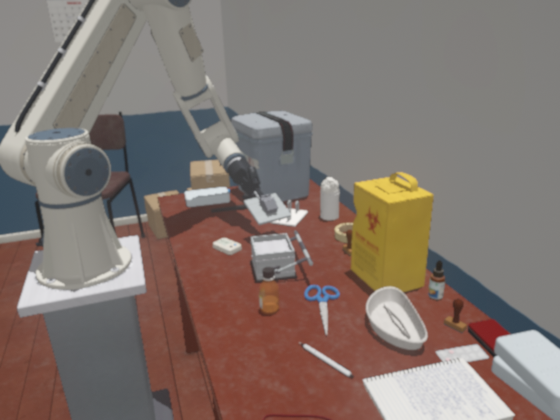

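View pics/w5.png

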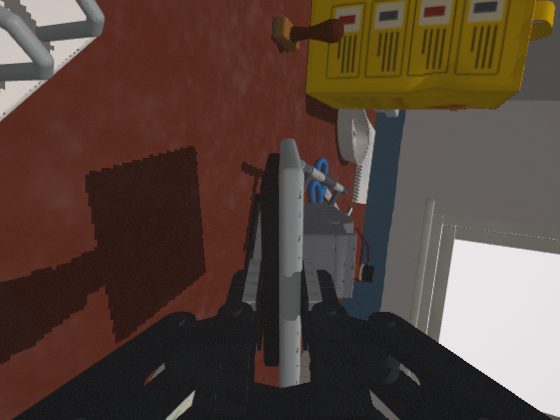

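View pics/t5.png

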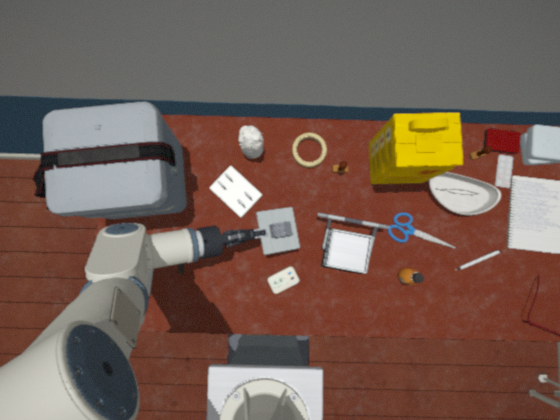

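{"method": "play_rows", "body": {"moves": [[[0,0,0],[0,-18,8],0],[[0,0,0],[0,-37,16.5],0],[[0,0,0],[0,-54.8,24.5],0],[[0,0,0],[0,-58.4,26.1],0],[[0,0,0],[0,-60.3,26.9],0],[[0,0,0],[0,-61.2,27.3],0],[[0,0,0],[0,-61.2,27.3],0]]}}

```text
clock: 10.75
eef_pos: [524.7, 10.2, 45.0]
tcp_rot: [1.991, -0.003, 0.212]
contact_force: [0.6, 0.7, -3.5]
opening: 0.184
```

```bash
python3 - <<'E'
from kin import *
st();f=r.grab_frame('side'); c=f['color'][170:260,190:320]
cv2.imwrite('pics/s6.png',cv2.resize(c,(780,540),interpolation=3)[:,:,::-1])
E
```

```text
t 10.75 pos [524.7  10.2  45. ] rpy [ 1.991 -0.003  0.212] q [ 0.601  0.857  1.908 -1.063  1.315  2.785] F [ 0.6  0.7 -3.5] op 0.184
```

View pics/s6.png

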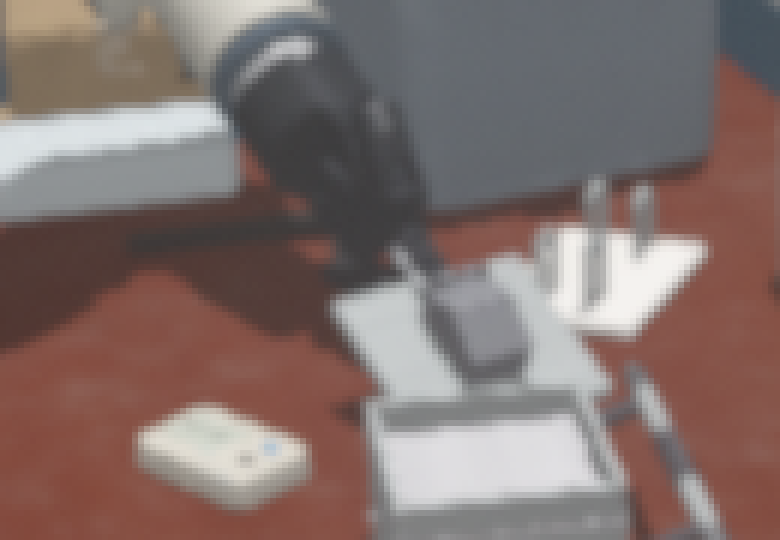

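{"method": "play_rows", "body": {"moves": [[[0,0,0],[0,-1.8,0.8],0],[[0,0,0],[0,-2.7,1.2],0],[[0,0,0],[0,-3.7,1.6],0],[[0,0,0],[0,-4.6,2.0],0],[[0,0,0],[0,-4.6,2.0],0]]}}

```text
clock: 11.3
eef_pos: [524.8, 10.2, 40.2]
tcp_rot: [1.991, -0.003, 0.213]
contact_force: [0.4, 0.9, -0.5]
opening: 0.189
```

{"method": "play_rows", "body": {"moves": [[[0,0,0],[0,0,0],0.25],[[0,0,0],[0,0,0],0.32],[[0,0,0],[0,0,0],0.36],[[0,0,0],[0,0,0],0.36],[[0,0,0],[0,-4,-9],0.36],[[0,0,0],[0,-8,-18],0.36],[[0,0,0],[0,-12.4,-27],0.36],[[0,0,0],[0,-16.4,-36],0.36],[[0,0,0],[0,-20.4,-45],0.36],[[0,0,0],[0,-20.4,-50],0.36],[[0,0,0],[0,-20.4,-60],0.36]]}}

```text
clock: 12.4
eef_pos: [511.1, 72.2, 46.1]
tcp_rot: [1.99, -0.002, 0.212]
contact_force: [0.6, -0.8, -0.1]
opening: 0.362
```

```bash
python3 - <<'E'
from kin import *
st();f=r.grab_frame('side'); c=f['color'][170:260,190:320]
cv2.imwrite('pics/s7.png',cv2.resize(c,(780,540),interpolation=3)[:,:,::-1])
f=r.grab_frame('wrist'); save(f,'w7')
E
```

```text
t 12.4 pos [511.1  72.2  46.1] rpy [ 1.99  -0.002  0.212] q [ 0.702  0.87   1.849 -0.966  1.374  2.765] F [ 0.6 -0.8 -0.1] op 0.362
```

View pics/s7.png

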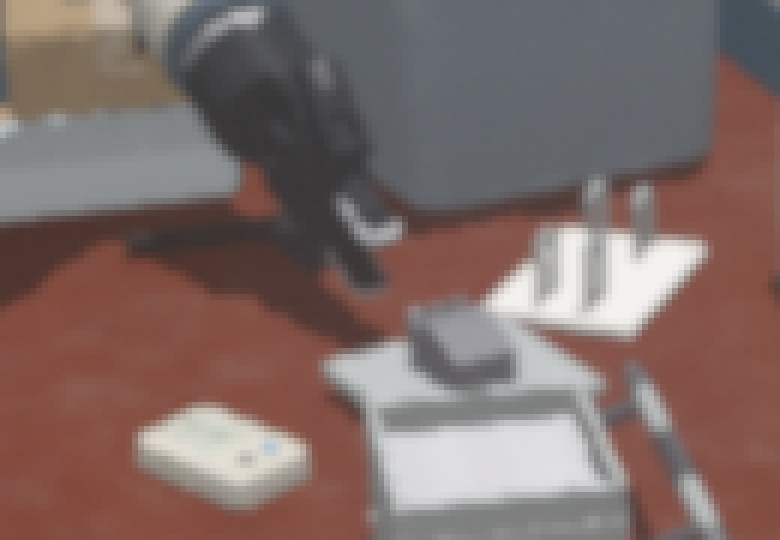

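View pics/w7.png

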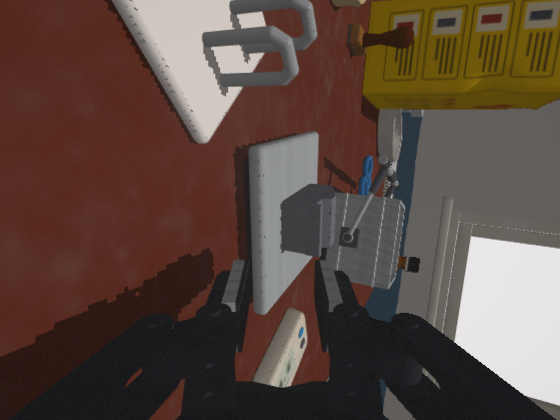

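```bash
python3 - <<'E'
from kin import *
a=np.radians(-78)
T((505,80,130),lay(np.radians(24),a))
T((515,50,170),lay(np.radians(50),a))
T((520,20,230),lay(np.radians(89.9),a))
E
```

```text
turn [-0.1, -0.3, -0.1] shift [-4.7, 72.9, -41.5] rows>= 1.7
 turn [25.9, -0.3, -0.0] shift [-1.2, 122.3, -29.1] rows>= 3.0
 turn [65.8, -0.3, 0.1] shift [-2.4, 189.4, -25.9] rows>= 7.7
```

{"method": "play_rows", "body": {"moves": [[[0,0,0],[-2,36,-21],0.6],[[0,0,0],[-4,73,-41],0.6],[[8,0,0],[-3,90,-37],0.6],[[16,0,0],[-2,106,-33],0.6],[[26,0,0],[-1,122,-29],0.6],[[33,0,0],[-1,135,-29],0.7],[[40,0,0],[-1,148,-28],0.7],[[47,0,0],[-2,160,-27],0.8],[[54,0,0],[-2,172,-26],0.8],[[61,0,0],[-2,182,-26],0.8],[[66,0,0],[-2,189,-26],0.8],[[66,0,0],[-2,189,-26],0.8],[[66,0,0],[-2,189,-26],0.8]]}}

```text
clock: 13.8
eef_pos: [519.9, 19.4, 229.4]
tcp_rot: [3.141, -0.003, 0.211]
contact_force: [-0.1, 0.1, -0.9]
opening: 0.802
```

```bash
python3 look.py w8; python3 - <<'E'
from h import *
T((520,20,230),(np.pi,0,np.radians(102)))
E
```

```text
t 13.8 pos [519.9  19.4 229.4] rpy [ 3.141e+00 -3.000e-03  2.110e-01] q [0.034 0.19  1.859 0.    1.089 1.394] F [-0.1  0.1 -0.9] op 0.802
 turn [0.1, -0.1, -89.8] shift [0.3, 0.2, -0.9] rows>= 10.5
```

View pics/w8.png

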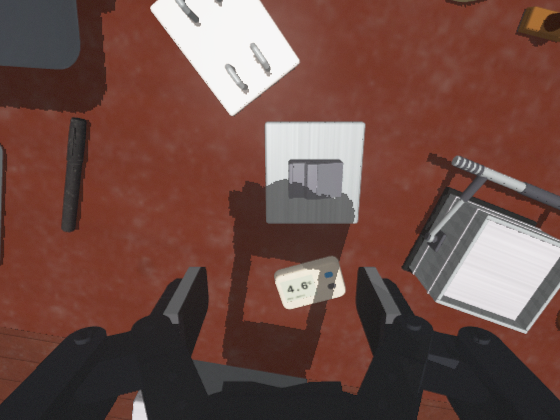

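```bash
python3 - <<'E'
from h import *
f,s=pickle.load(open('w8.pkl','rb')); c=cam(f,s)
cv2.imwrite('pics/w8z.png',cv2.resize(f['color'][110:235,255:375],(576,600),interpolation=3)[:,:,::-1])
P=ray([(266,122),(364,122),(358,223),(266,223)],c,18); print(P)
E
```

```text
[[572.39868444  46.23462053  18.        ]
 [593.41341951 -51.3552195   18.        ]
 [486.43553799 -76.12252498  18.        ]
 [464.77354252  24.69026725  18.        ]]
```

View pics/w8z.png

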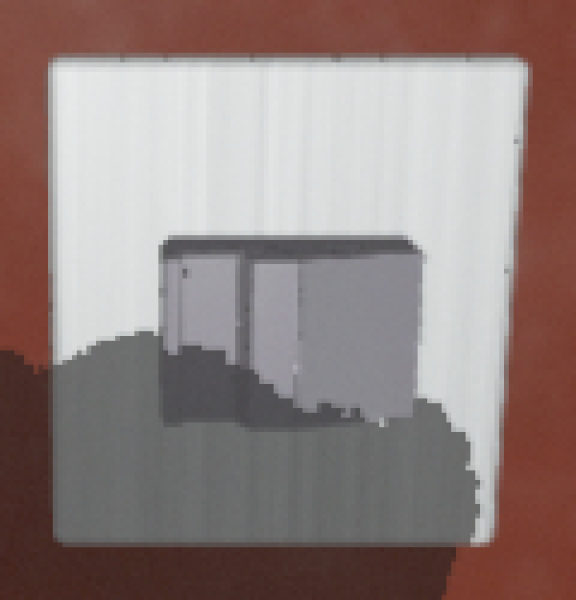

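```bash
python3 - <<'E'
from h import *
f,s=pickle.load(open('w8.pkl','rb')); c=cam(f,s)
uv=np.array([(48,57),(530,57),(493,545),(53,545)])/4.8+[255,110]-.4
P=ray(uv,c,18); print(P.round(1),P.mean(0)); 
mod=np.array([[-52,56],[52,56],[52,-56],[-52,-56]],float)
B=P[:,:2]-P[:,:2].mean(0); 
th=np.arctan2((mod[:,0]*B[:,1]-mod[:,1]*B[:,0]).sum(),(mod*B).sum()); print('yaw',th,np.degrees(th))
for i in range(4): print(np.linalg.norm(P[i]-P[(i+1)%4]))
# grasp point: handle middle lid x~0
m=P[:,:2].mean(0)
for z in (200,45): T((m[0],m[1],z),(np.pi,0,th+np.pi))
E
```

```text
[[572.6  47.7  18. ]
 [594.1 -52.2  18. ]
 [486.1 -75.4  18. ]
 [464.5  25.   18. ]] [529.34233476 -13.71309266  18.        ]
yaw -1.3603775320331966 -77.94389112992512
102.23993052452296
110.48205693978913
102.75419552882728
110.43772868165533
 turn [0.1, -0.1, -89.9] shift [2.3, 35.1, 29.1] rows>= 10.5
 turn [0.1, -0.1, -89.9] shift [1.9, 35.0, 184.1] rows>= 10.5
```

{"method": "play_rows", "body": {"moves": [[[0,0,-8.5],[0,4,3],0.8],[[0,0,-17],[0,8,6],0.8],[[0,0,-25.5],[1,12,9],0.8],[[0,0,-34],[1,16,12],0.8],[[0,0,-42.5],[1,20,15],0.8],[[0,0,-51],[1,24,18],0.8],[[0,0,-59.5],[2,28,21],0.8],[[0,0,-68],[2,32,24],0.8],[[0,0,-76.5],[2,35,27],0.8],[[0,0,-85],[2,35,29],0.8],[[0,0,-89.9],[2.3,35,29],0.8],[[0,0,-89.9],[2.3,35,29],0.8],[[0,0,-89.9],[2.3,35,29],0.8]]}}

```text
clock: 15.15
eef_pos: [528.9, -12.7, 199.6]
tcp_rot: [3.14, 0.001, 1.781]
contact_force: [0.3, -0.3, 0.8]
opening: 0.799
```

```bash
python3 look.py w9; python3 - <<'E'
from h import *
T((529.4,-13.7,21),(np.pi,0,np.radians(102.05)))
E
```

```text
t 15.15 pos [528.9 -12.7 199.6] rpy [3.140e+00 1.000e-03 1.781e+00] q [-2.600e-02  2.390e-01  1.871e+00 -1.000e-03  1.031e+00 -2.360e-01] F [ 0.3 -0.3  0.8] op 0.799
 turn [0.1, 0.0, -0.0] shift [-0.8, -0.1, 178.8] rows>= 3.6
```

View pics/w9.png

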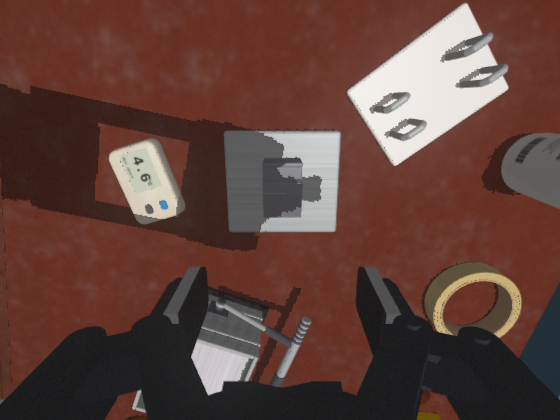

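{"method": "play_rows", "body": {"moves": [[[0,0,0],[-0.5,0,45],0.8],[[0,0,0],[-0.8,0,90],0.8],[[0,0,0],[-0.8,0,135],0.8],[[0,0,0],[-0.8,0,165],0.8],[[0,0,0],[-0.8,0,177],0.8],[[0,0,0],[-0.8,0,178],0.6],[[0,0,0],[-0.8,0,178],0.3],[[0,0,0],[-0.8,0,178],0.3],[[0,0,0],[-0.8,0,178],0.3],[[0,0,0],[-0.8,0,178],0.3]], "newtons": 50}}

```text
clock: 16.2
eef_pos: [530.7, -13.7, 23.2]
tcp_rot: [3.137, 0.001, 1.78]
contact_force: [-0.4, 0.7, 7.9]
opening: 0.415
```

```bash
python3 - <<'E'
from h import *
st()
T((420,-160,230),(np.pi,0,np.radians(102.05+72)))
E
```

```text
t 16.2 pos [530.7 -13.7  23.2] rpy [3.137e+00 1.000e-03 1.780e+00] q [-2.800e-02  5.010e-01  1.981e+00 -1.000e-03  6.550e-01 -2.370e-01] F [-0.4  0.7  7.9] op 0.415
 turn [0.2, 0.2, -72.0] shift [-120.3, -137.8, -207.2] rows>= 8.4
```

```bash
python3 - <<'E'
from h import *
T((530.7,-13.7,150),(np.pi,0,np.radians(102.05)))
T((575,-190,250),(np.pi,0,np.radians(102.05+72)))
E
```

```text
turn [0.2, 0.1, -0.0] shift [-0.1, 0.6, -126.8] rows>= 2.5
 turn [0.2, 0.2, -72.0] shift [-181.9, 7.6, -226.5] rows>= 8.4
```

{"method": "play_rows", "body": {"moves": [[[0,0,0],[0,0,-25],0.3],[[0,0,0],[0,0,-70],0.3],[[0,0,0],[0,0,-115],0.3],[[0,0,-8],[0,1,-155],0.3],[[0,0,-16],[-20,2,-190],0.3],[[0,0,-24],[-45,3,-226],0.3],[[0,0,-32],[-70,4,-226],0.3],[[0,0,-40],[-95,5,-226],0.3],[[0,0,-48],[-120,6,-226],0.3],[[0,0,-56],[-145,7,-226],0.3],[[0,0,-64],[-165,7,-226],0.3],[[0,0,-72],[-182,8,-226],0.3],[[0,0,-72],[-182,8,-226],0.3],[[0,0,-72],[-182,8,-226],0.3]]}}

```text
clock: 17.6
eef_pos: [574.9, -189.9, 249.4]
tcp_rot: [3.141, 0.004, 3.033]
contact_force: [-0.5, 0.2, -2.9]
opening: 0.41
```

```bash
python3 look.py w10
```

```text
t 17.6 pos [ 574.9 -189.9  249.4] rpy [3.141 0.004 3.033] q [-3.220e-01  3.040e-01  1.661e+00  1.000e-03  1.173e+00 -1.785e+00] F [-0.5  0.2 -2.9] op 0.41
```

View pics/w10.png

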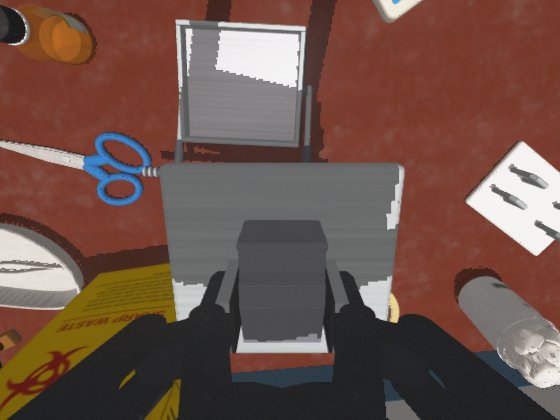

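```bash
python3 - <<'E'
from h import *
f,s=pickle.load(open('w10.pkl','rb'))
cv2.imwrite('pics/w10z.png',cv2.resize(f['color'][10:160,165:325],(640,600),interpolation=3)[:,:,::-1])
cv2.imwrite('pics/w10y.png',cv2.resize(f['color'][150:370,150:420],(736,600),interpolation=3)[:,:,::-1])
E
```

```text
(no output)
```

View pics/w10z.png

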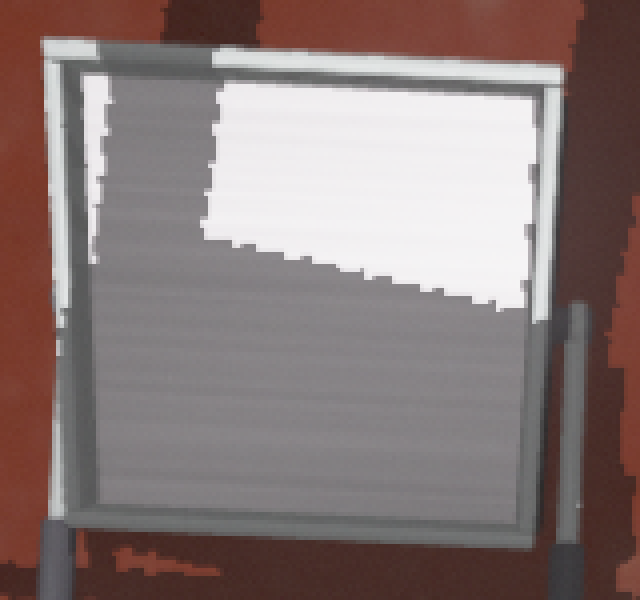

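View pics/w10y.png

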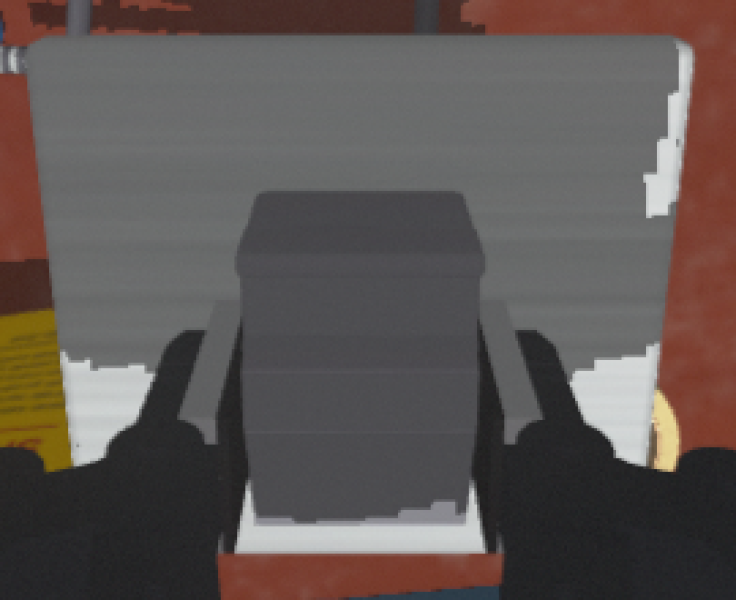

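```bash
python3 - <<'E'
from h import *
f,s=pickle.load(open('w10.pkl','rb')); c=cam(f,s)
uv=np.array([(44,38),(565,66),(534,548),(50,526)])/4.+[165,10]-.4
P=ray(uv,c,80); print(P.round(1))
mod=np.array([[-50,-54],[-50,54],[50,54],[50,-54]],float)
for i in range(4): print(np.linalg.norm(P[i]-P[(i+1)%4]).round(1))
m=P[:,:2].mean(0); B=P[:,:2]-m
yaw=np.arctan2((mod[:,0]*B[:,1]-mod[:,1]*B[:,0]).sum(),(mod*B).sum()); print('can',m,yaw)
# reprojection fit
from scipy.optimize import least_squares
def res(x,free=False):
    Rz=R.from_euler('z',x[2]).as_matrix(); W=np.c_[mod,np.full(4,80)]; W[:,:2]=W[:,:2]@Rz[:2,:2].T+x[:2]
    return (proj(W,c)-uv).ravel()
o=least_squares(res,[*m,yaw]); print(o.x,o.fun.round(1))
# lid
L=np.array([(30,38),(692,38),(236,553),(497,553)])/2.727+150-.3
for z in (244.2,242): 
    Q=ray(L,c,z); print(z,Q.round(1),np.linalg.norm(Q[0]-Q[1]),(Q[0]+Q[1])/2,(Q[2]+Q[3])/2)
    d=Q[1]-Q[0]; print('lid yaw',np.arctan2(d[1],d[0])-np.pi/2)
    d=((Q[2]+Q[3])-(Q[0]+Q[1]))/2; print(np.linalg.norm(d), np.arctan2(d[1],d[0]))
    print('centre rel TCP in tool', R.from_euler('xyz',s['tcp_rot']).inv().apply((Q.mean(0))-s['eef_pos']))
# also top camera
E
```

```text
[[ 423.9 -261.7   80. ]
 [ 440.5 -156.2   80. ]
 [ 537.8 -171.5   80. ]
 [ 521.1 -280.8   80. ]]
106.8
98.6
110.6
99.0
can [ 480.83038056 -217.54905662] -0.16368550469863594
[ 4.80975225e+02 -2.17478419e+02 -1.63442337e-01] [-1.4 -1.4  0.1 -0.1 -0.7  1.5  2.2  0.3]
244.2 [[ 514.8 -237.5  244.2]
 [ 526.2 -131.6  244.2]
 [ 619.3 -219.8  244.2]
 [ 624.8 -168.9  244.2]] 106.42627299754984 [ 520.4849133  -184.54326476  244.2       ] [ 622.0683672  -194.36466638  244.2       ]
lid yaw -0.10729301059236085
102.05713123968022 -0.0963835103442025
centre rel TCP in tool [3.62059605 0.02948127 5.19303043]
242 [[ 515.1 -238.3  242. ]
 [ 526.7 -130.9  242. ]
 [ 621.2 -220.4  242. ]
 [ 626.8 -168.7  242. ]] 108.03071760736331 [ 520.90632585 -184.5873756   242.        ] [ 624.02121575 -194.55684118  242.        ]
lid yaw -0.10729301059236218
103.59570822352609 -0.09638351034420224
centre rel TCP in tool [2.43590695 0.03971496 7.39749039]
```

```bash
cat >> h.py <<'E'
def rect(x,y,yaw,z,hx=50,hy=54):
    m=np.array([[-hx,-hy],[-hx,hy],[hx,hy],[hx,-hy]],float); c,s=np.cos(yaw),np.sin(yaw)
    return np.c_[m@np.array([[c,s],[-s,c]])+[x,y],np.full(4,z)]
def overlay(img,rects,c,off,scale,name,size):
    o=cv2.resize(img[off[1]:off[1]+size[1],off[0]:off[0]+size[0]],None,fx=scale,fy=scale,interpolation=cv2.INTER_CUBIC)[:,:,::-1].copy()
    for W,col in rects:
        p=(proj(W,c)-off+.5)*scale-.5
        cv2.polylines(o,[np.round(p*8).astype(np.int32)],True,col,1,cv2.LINE_AA,3)
    cv2.imwrite('pics/'+name+'.png',o)
E
python3 - <<'E'
from h import *
f,s=pickle.load(open('w10.pkl','rb')); c=cam(f,s)
x=(480.9,-217.5,-.163)
overlay(f['color'],[(rect(*x,80),(0,0,255)),(rect(*x,80,46,50),(0,255,0))],c,np.array([165,8]),4,'o1',(160,150))
f=pickle.load(open('top0.pkl','rb')); c=cam(f)
overlay(f['color'],[(rect(*x,80),(0,0,255)),(rect(*x,80,46,50),(0,255,0))],c,np.array([308,200]),8,'o2',(90,75))
E
```

```text
(no output)
```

View pics/o1.png

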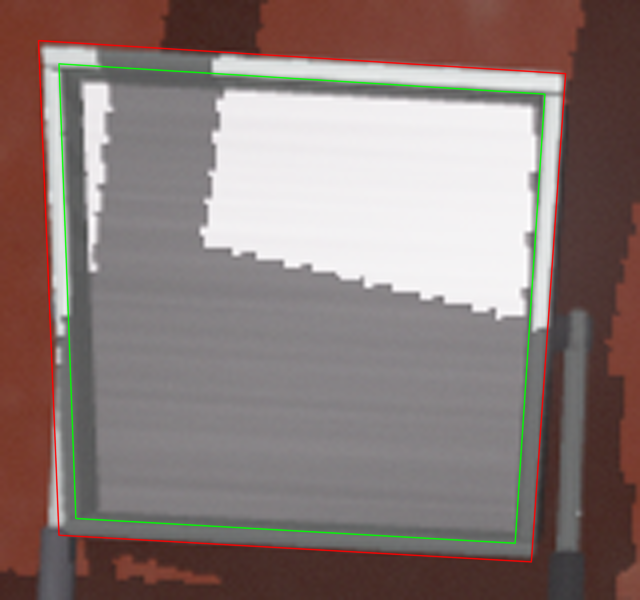

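View pics/o2.png

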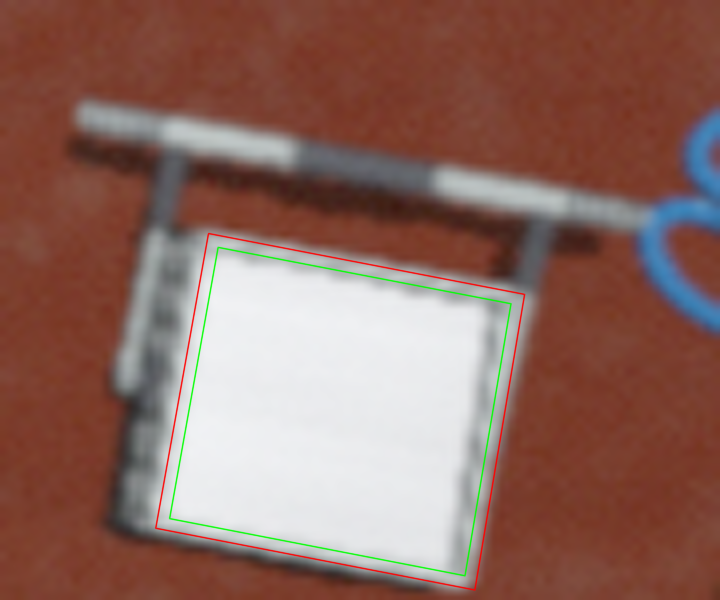

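```bash
python3 - <<'E'
from h import *
from scipy.optimize import least_squares
f,s=pickle.load(open('w10.pkl','rb')); c=cam(f,s)
g=pickle.load(open('top0.pkl','rb')); ct=cam(g)
uv=(np.array([(42,45),(564.5,72.5),(535,556)])+.5)/4.-.5+[165,8]
tv=(np.array([(528,294),(478,590)])+.5)/8-.5+[308,200]
def res(x): return (proj(rect(*x,80)[:3],c)-uv).ravel()
def rt(x): return (proj(rect(*x,80)[[3,0]],ct)-tv).ravel()
o=least_squares(res,[481,-217,-.16]); print(o.x,o.fun.round(2))
o2=least_squares(lambda x:np.r_[res(x),rt(x)*1.],[481,-217,-.16]); print(o2.x,o2.fun.round(2))
# automatic gradient-based: score of outline brightness contrast across edge in wrist
x=o.x
overlay(f['color'],[(rect(*x,80),(0,0,255)),(rect(*x,80,46,50),(0,255,0))],c,np.array([165,8]),4,'o3',(160,150))
overlay(g['color'],[(rect(*x,80),(0,0,255)),(rect(*x,80,46,50),(0,255,0))],ct,np.array([308,200]),8,'o4',(90,75))
E
```

```text
[ 4.81139280e+02 -2.16826812e+02 -1.52618852e-01] [-0.72 -0.24  0.42 -0.42  0.34  0.93]
[ 4.81075016e+02 -2.16961996e+02 -1.53825368e-01] [-0.83 -0.39  0.32 -0.4   0.11  0.94 -0.81 -0.31 -0.46 -0.29]
```

View pics/o3.png

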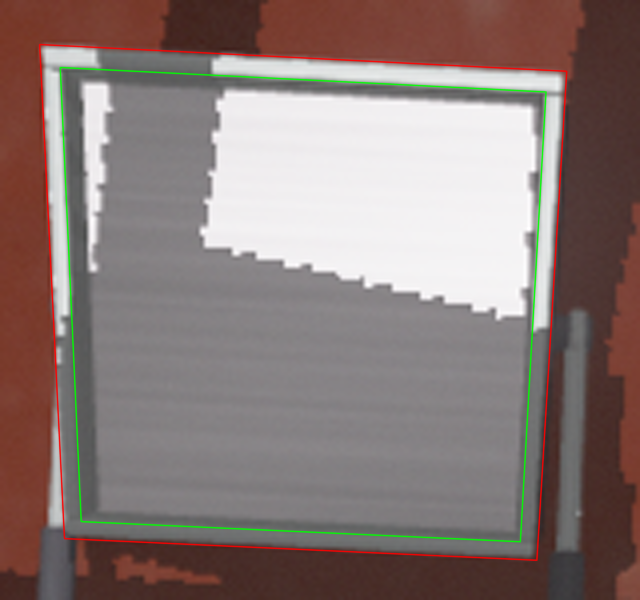

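View pics/o4.png

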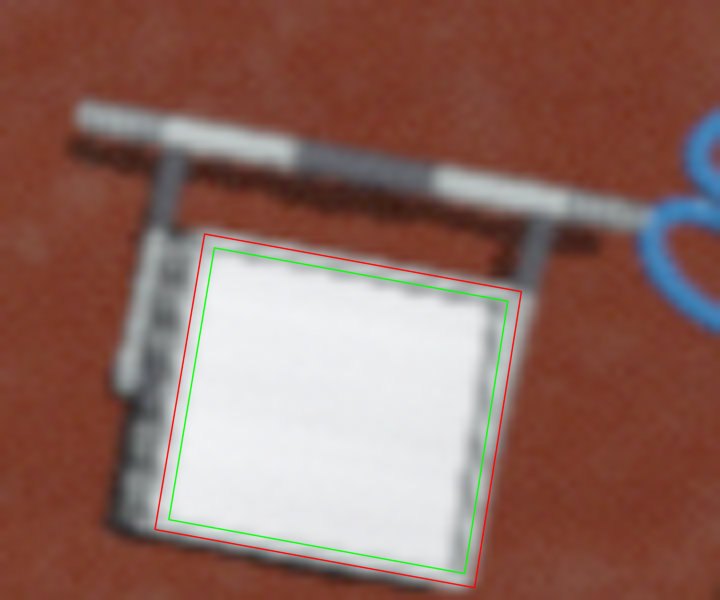

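```bash
python3 - <<'E'
from h import *
from scipy.optimize import least_squares
f,s=pickle.load(open('w10.pkl','rb')); c=cam(f,s)
Rt=R.from_euler('xyz',s['tcp_rot'])
def lid(dx,dy,dz,pit,yaw,z=18):
    # lid frame in tool: x_l=-x_t , y_l = y_t , z_l=-z_t
    m=np.array([[-52,-56],[-52,56],[52,56],[52,-56]],float); W=np.c_[m,np.full(4,0.)]
    L=R.from_euler('xyz',[0,pit,yaw]).apply(W)
    return Rt.apply(L*[-1,1,-1]+[dx,dy,dz])+s['eef_pos']
pts={'f':[(100,35),(400,35),(620,35)],'b':[(250,553),(480,553)],'l':[(28,70),(62,400)],'r':[(692,80),(658,360)]}
def dist(p,a,b):
    d=b-a; n=np.array([-d[1],d[0]])/np.linalg.norm(d); return n@(p-a)
def res(x):
    P=proj(lid(*x),c); o=[]
    for k,(i,j) in dict(f=(0,1),b=(2,3),l=(3,0),r=(1,2)).items():
        for p in pts[k]: o.append(dist((np.array(p)+.5)/2.727-.5+150,P[i],P[j]))
    return np.array(o)
o=least_squares(res,[2,0,5,0,0]); print(o.x.round(3),o.fun.round(2))
x=o.x
overlay(f['color'],[(lid(*x),(0,0,255))],c,np.array([150,150]),2.7,'o5',(270,220))
o=least_squares(lambda y:res([y[0],y[1],y[2],0,0]),[2,0,5]); print(o.x.round(3),o.fun.round(2))
E
```

```text
[ 2.124e+00 -9.050e-01  9.368e+00 -2.200e-02 -2.000e-03] [ 0.31 -0.06 -0.34 -0.2   0.07  0.18 -0.11 -0.42  0.56]
[ 2.199 -0.876  8.912] [-0.34 -0.49 -0.6  -1.13 -1.    1.51 -0.18  0.59  0.84]
```

View pics/o5.png

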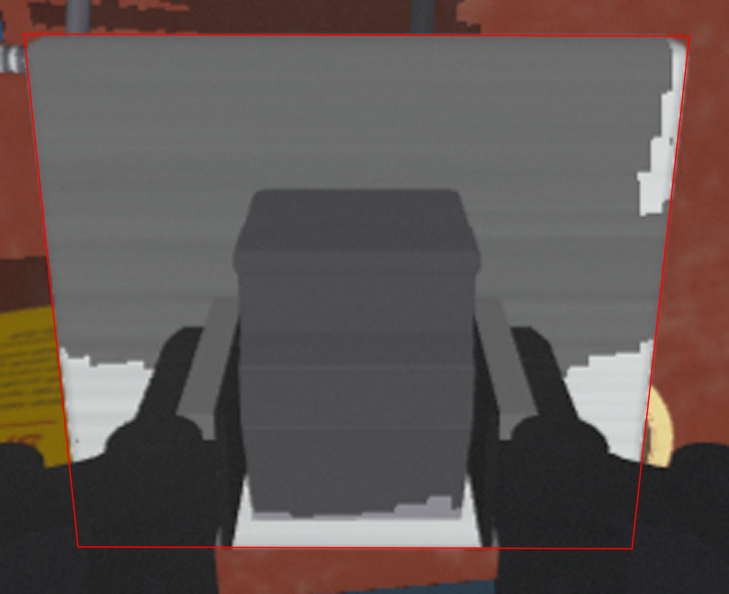

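```bash
python3 - <<'E'
from h import *
T((482.9,-216.8,190),(np.pi,0,np.pi-.154))
T((482.9,-216.8,112),(np.pi,0,np.pi-.154))
E
```

```text
turn [0.0, 0.2, 2.6] shift [88.7, -37.1, 59.1] rows>= 2.3
 turn [0.0, 0.2, 2.6] shift [89.0, -37.1, 137.1] rows>= 3.4
```

{"method": "play_rows", "body": {"moves": [[[0,0,1],[30,-12,20],0.3],[[0,0,2],[60,-25,40],0.3],[[0,0.2,2.6],[88.8,-37.1,59],0.3],[[0,0.2,2.6],[88.8,-37.1,85],0.3],[[0,0.2,2.6],[88.9,-37.1,110],0.3],[[0,0.2,2.6],[88.9,-37.1,130],0.3],[[0,0.2,2.6],[89,-37.1,137],0.3],[[0,0.2,2.6],[89,-37.1,137],0.3],[[0,0.2,2.6],[89,-37.1,137],0.3]]}}

```text
clock: 18.55
eef_pos: [483.5, -216.6, 113.0]
tcp_rot: [3.141, 0.001, 2.988]
contact_force: [1.0, -0.5, -2.7]
opening: 0.413
```

```bash
python3 - <<'E'
from h import *
st();
for n,a,b in (('side',(235,215),(90,80)),('top',(305,200),(90,80))):
    f=r.grab_frame(n); pickle.dump(f,open(n+'11.pkl','wb')); overlay(f['color'],[],None,np.array(a),7,n+'11',b)
T((482.9,-216.8,95),(np.pi,0,np.pi-.154))
E
```

```text
t 18.55 pos [ 483.5 -216.6  113. ] rpy [3.141e+00 1.000e-03 2.988e+00] q [-4.240e-01  3.550e-01  1.939e+00  1.000e-03  8.460e-01 -1.842e+00] F [ 1.  -0.5 -2.7] op 0.413
 turn [0.0, 0.1, 0.0] shift [0.9, -0.0, 18.2] rows>= 0.4
```

View pics/side11.png

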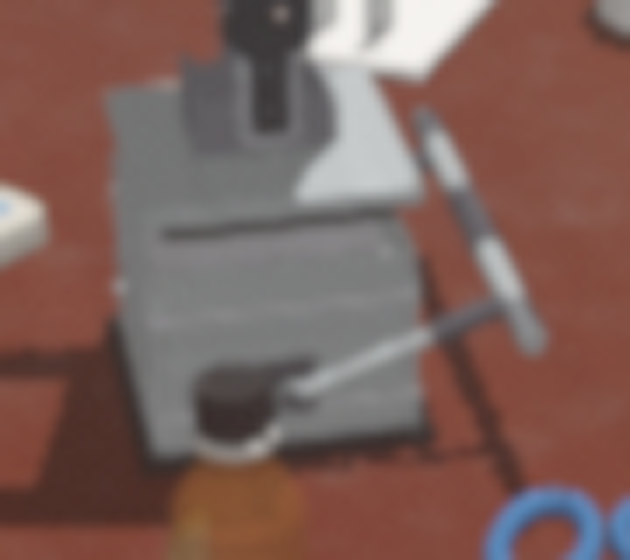

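View pics/top11.png

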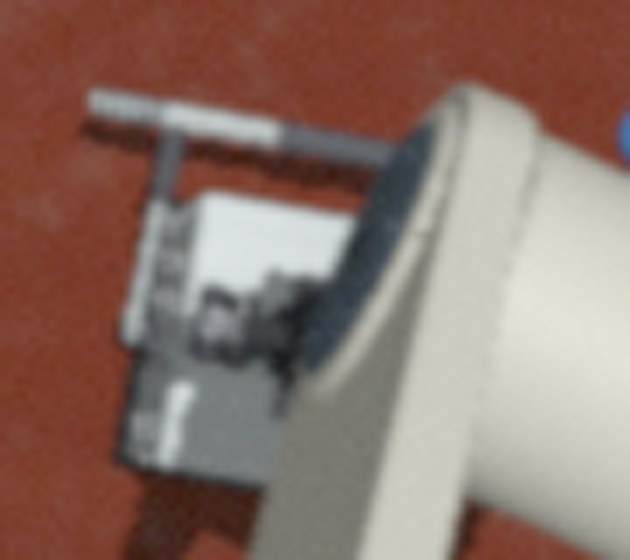

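{"method": "play_rows", "body": {"moves": [[[0,0,0],[0.6,0,4],0.3],[[0,0,0],[0.6,0,7],0.3],[[0,0,0],[0.6,0,9],0.3],[[0,0,0],[0.6,0,11],0.3],[[0,0,0],[0.6,0,13],0.3],[[0,0,0],[0.6,0,14],0.3],[[0,0,0],[0.6,0,14],0.3]]}}

```text
clock: 19.35
eef_pos: [483.0, -216.8, 99.0]
tcp_rot: [3.141, 0.002, 2.988]
contact_force: [-0.7, 0.3, -3.1]
opening: 0.414
```

{"method": "play_rows", "body": {"moves": [[[0,0,0],[0,0,1.5],0.3],[[0,0,0],[0,0,3],0.3],[[0,0,0],[0,0,4],0.3],[[0,0,0],[0,0,4.5],0.3],[[0,0,0],[0,0,4.5],0.3]]}}

```text
clock: 19.85
eef_pos: [483.1, -216.8, 95.2]
tcp_rot: [3.141, 0.002, 2.988]
contact_force: [-3.3, 0.0, 6.8]
opening: 0.41
```

{"method": "play_rows", "body": {"moves": [[[0,0,0],[0,0,0],0.5],[[0,0,0],[0,0,0],0.6],[[0,0,0],[0,0,0],0.65],[[0,0,0],[0,0,0],0.65],[[0,0,0],[0,0,-20],0.65],[[0,0,0],[0,0,-50],0.65],[[0,0,0],[-20,0,-90],0.65],[[0,0,0],[-40,0,-120],0.65],[[0,0,0],[-40,0,-120],0.65],[[0,0,0],[-40,0,-120],0.65]]}}

```text
clock: 20.85
eef_pos: [522.6, -223.0, 215.6]
tcp_rot: [-3.142, 0.003, 2.988]
contact_force: [-0.1, 1.0, 0.2]
opening: 0.648
```

```bash
python3 look.py w12; python3 - <<'E'
from h import *
for n,a,b in (('side',(235,215),(90,80)),):
    f=r.grab_frame(n); pickle.dump(f,open(n+'12.pkl','wb')); overlay(f['color'],[],None,np.array(a),7,n+'12',b)
E
```

```text
t 20.85 pos [ 522.6 -223.   215.6] rpy [-3.142e+00  3.000e-03  2.988e+00] q [-4.060e-01  2.800e-01  1.775e+00  1.000e-03  1.084e+00 -1.824e+00] F [-0.1  1.   0.2] op 0.648
```

View pics/side12.png

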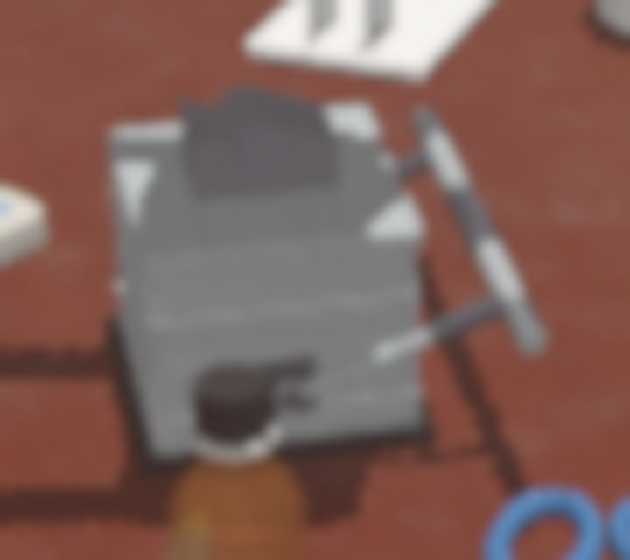

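View pics/w12.png

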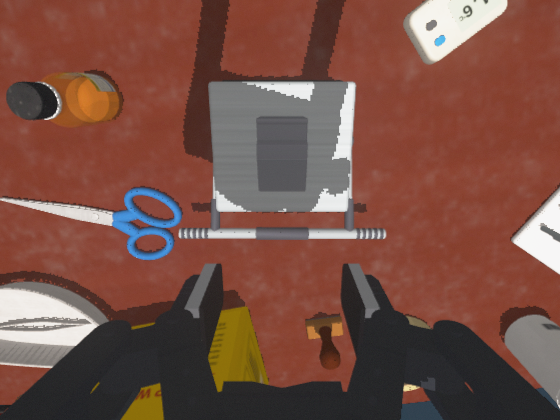

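```bash
python3 - <<'E'
from h import *
f,s=pickle.load(open('w12.pkl','rb')); c=cam(f,s)
x=(481.1,-217.,-.154)
overlay(f['color'],[(rect(*x,90,52,56),(0,0,255))],c,np.array([170,70]),3,'o6',(230,185))
o=R.from_euler('z',x[2])
def bar(phi,y,rad=89): return o.apply([rad*np.cos(phi),y,30+rad*np.sin(phi)])+[x[0],x[1],0]
for phi in np.arange(0,.7,.1): print(round(phi,2),proj([bar(phi,-98),bar(phi,98)],c).round(1).tolist())
E
```

```text
0.0 [[188.2, 227.1], [375.9, 227.5]]
0.1 [[185.8, 229.9], [378.3, 230.4]]
0.2 [[183.3, 232.0], [380.8, 232.5]]
0.3 [[180.6, 233.3], [383.5, 233.8]]
0.4 [[177.7, 233.8], [386.4, 234.2]]
0.5 [[174.7, 233.3], [389.4, 233.7]]
0.6 [[171.6, 231.7], [392.5, 232.2]]
```

View pics/o6.png

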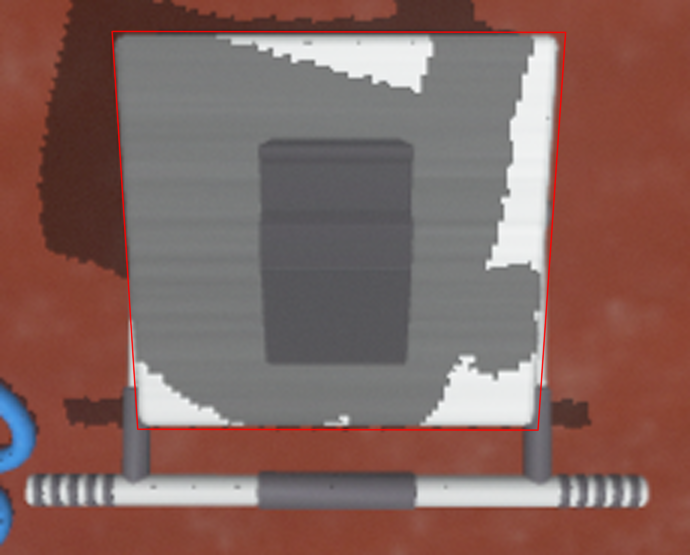

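```bash
cat >> h.py <<'E'
CX=(481.1,-217.,-.154)
def canpt(x,y,z): return R.from_euler('z',CX[2]).apply([x,y,z])+[CX[0],CX[1],0]
def Tb(phi,rad=90,y=86,dz=-19,dx=0,n=''):
    T(canpt(rad*np.cos(phi)+dx,y,30+rad*np.sin(phi)+dz),(np.pi,0,np.pi/2+CX[2]),n or str(phi))
E
python3 - <<'E'
from h import *
print(canpt(83.3,86,61))
T(canpt(83.3,86,170),(np.pi,0,np.pi/2+CX[2]))
E
```

```text
[ 576.60589215 -144.79532865   61.        ]
 turn [0.0, -0.1, 90.0] shift [-43.0, 85.2, 44.0] rows>= 10.5
```

{"method": "play_rows", "body": {"moves": [[[0,0,8.5],[-6,12,0],0.6],[[0,0,17],[-12,24,0],0.6],[[0,0,25.5],[-18,36,5],0.6],[[0,0,34],[-24,48,10],0.6],[[0,0,42.5],[-30,60,15],0.6],[[0,0,51],[-36,72,20],0.6],[[0,0,59.5],[-43,85,25],0.5],[[0,0,68],[-43,85,30],0.5],[[0,0,76.5],[-43,85,37],0.4],[[0,0,85],[-43,85,44],0.4],[[0,0,90],[-43,85,44],0.4],[[0,0,90],[-43,85,44],0.4]]}}

```text
clock: 22.15
eef_pos: [575.1, -144.7, 168.3]
tcp_rot: [-3.138, -0.001, 1.416]
contact_force: [-0.2, 0.2, 0.1]
opening: 0.401
```

```bash
python3 look.py w13; python3 - <<'E'
from h import *
Tb(.36,89)
E
```

```text
t 22.15 pos [ 575.1 -144.7  168.3] rpy [-3.138e+00 -1.000e-03  1.416e+00] q [-2.500e-01  3.720e-01  1.759e+00  1.000e-03  1.015e+00 -9.500e-02] F [-0.2  0.2  0.1] op 0.401
0.36 turn [-0.2, -0.1, 0.1] shift [0.1, 1.6, 126.4] rows>= 2.5
```

View pics/w13.png

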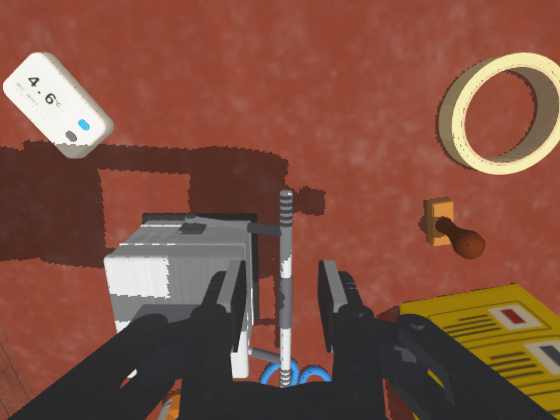

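```bash
python3 - <<'E'
from h import *
f,s=pickle.load(open('w13.pkl','rb')); c=cam(f,s)
for phi in (.25,.3,.35,.4,.45): print(phi,proj([canpt(89*np.cos(phi),y,30+89*np.sin(phi)) for y in (98,69,-69,-98)],c).round(1).tolist())
E
```

```text
0.25 [[289.0, 188.3], [288.7, 222.7], [287.7, 359.0], [287.5, 383.0]]
0.3 [[287.5, 189.7], [287.3, 224.5], [286.5, 362.4], [286.3, 386.6]]
0.35 [[285.8, 191.2], [285.6, 226.4], [285.0, 365.8], [284.9, 390.2]]
0.4 [[283.6, 192.6], [283.6, 228.4], [283.2, 369.2], [283.2, 393.9]]
0.45 [[281.2, 194.1], [281.2, 230.3], [281.2, 372.7], [281.2, 397.5]]
```

```bash
python3 - <<'E'
from h import *
Tb(.33,89)
E
```

```text
0.33 turn [-0.2, -0.1, 0.1] shift [0.1, 2.5, 128.9] rows>= 2.6
```

{"method": "play_rows", "body": {"moves": [[[0,0,0],[0,2.5,40],0.4],[[0,0,0],[0,2.5,80],0.4],[[0,0,0],[0,2.5,110],0.4],[[0,0,0],[0,2.5,128],0.4],[[0,0,0],[0,2.5,128],0.2],[[0,0,0],[0,2.5,128],0.05],[[0,0,0],[0,2.5,128],0.0],[[0,0,0],[0,2.5,128],0.0],[[0,0,0],[0,2.5,128],0.0]], "newtons": 20}}

```text
clock: 23.1
eef_pos: [577.2, -145.1, 41.3]
tcp_rot: [-3.138, -0.001, 1.42]
contact_force: [-3.5, -0.7, -1.6]
opening: 0.105
```

```bash
python3 look.py w14; python3 - <<'E'
from h import *
for p in (.33,.4,.5,.6,.7,.8,.9,1.0,1.1,1.15): Tb(p,90,86,-18)
E
```

```text
t 23.1 pos [ 577.2 -145.1   41.3] rpy [-3.138e+00 -1.000e-03  1.420e+00] q [-2.490e-01  5.450e-01  1.827e+00  1.000e-03  7.730e-01 -9.800e-02] F [-3.5 -0.7 -1.6] op 0.105
0.33 turn [-0.2, -0.1, 0.1] shift [0.2, 1.2, 0.1] rows>= 0.0
0.4 turn [-0.2, -0.1, 0.1] shift [0.2, -1.1, -5.8] rows>= 0.1
0.5 turn [-0.2, -0.1, 0.1] shift [0.2, -5.0, -13.9] rows>= 0.3
0.6 turn [-0.2, -0.1, 0.1] shift [0.3, -9.8, -21.5] rows>= 0.5
0.7 turn [-0.2, -0.1, 0.1] shift [0.3, -15.2, -28.7] rows>= 0.6
0.8 turn [-0.2, -0.1, 0.1] shift [0.3, -21.4, -35.2] rows>= 0.8
0.9 turn [-0.2, -0.1, 0.1] shift [0.3, -28.2, -41.1] rows>= 1.0
1.0 turn [-0.2, -0.1, 0.1] shift [0.3, -35.5, -46.3] rows>= 1.2
1.1 turn [-0.2, -0.1, 0.1] shift [0.4, -43.3, -50.8] rows>= 1.3
1.15 turn [-0.2, -0.1, 0.1] shift [0.4, -47.4, -52.7] rows>= 1.4
```

View pics/w14.png

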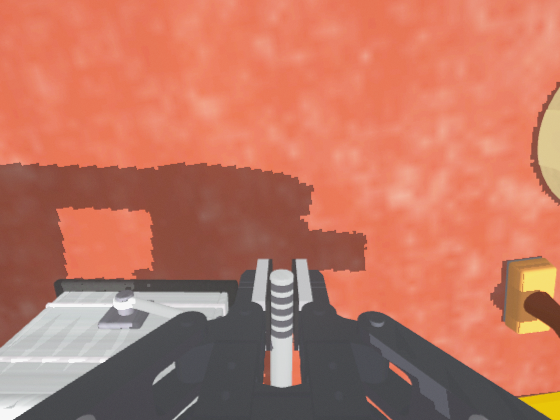

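{"method": "play_rows", "body": {"moves": [[[0,0,0],[0,-0.5,-3],0],[[0,0,0],[0,-1.6,-6],0],[[0,0,0],[0,-3.4,-10],0],[[0,0,0],[0,-5.6,-14],0],[[0,0,0],[0,-10.3,-21.6],0],[[0,0,0],[0,-15.7,-28.8],0],[[0,0,0],[0,-21.8,-35.3],0],[[0,0,0],[0,-28.5,-41.2],0],[[0,0,0],[0,-35.8,-46.4],0],[[0,0,0],[0,-43.5,-50.9],0],[[0,0,0],[0,-43.5,-50.9],0],[[0,0,0],[0,-43.5,-50.9],0]]}}

```text
clock: 24.35
eef_pos: [534.6, -138.5, 92.7]
tcp_rot: [-3.139, -0.001, 1.419]
contact_force: [-1.6, 1.3, -4.2]
opening: 0.109
```

```bash
python3 look.py w15; python3 - <<'E'
from h import *
f=r.grab_frame('side'); overlay(f['color'],[],None,np.array((235,205)),7,'side15',(90,80))
E
```

```text
t 24.35 pos [ 534.6 -138.5   92.7] rpy [-3.139e+00 -1.000e-03  1.419e+00] q [-2.57e-01  4.16e-01  1.90e+00  1.00e-03  8.28e-01 -1.06e-01] F [-1.6  1.3 -4.2] op 0.109
```

View pics/side15.png

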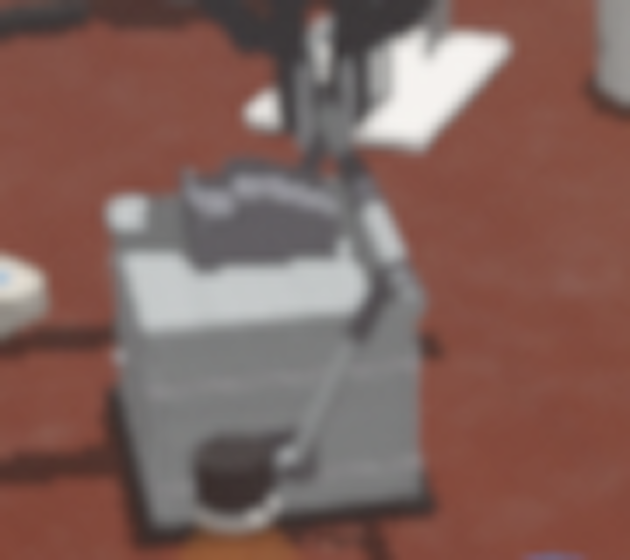

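{"method": "play_rows", "body": {"moves": [[[0,0,0],[0,0,0],0.3],[[0,0,0],[0,0,0],0.4],[[0,0,0],[0,-4,0],0.4],[[0,0,0],[0,-9,-2],0.4],[[0,0,0],[0,-13,-3],0.4],[[0,0,0],[0,-17,-5],0.4],[[0,0,0],[0,-21,-6],0.4],[[0,0,0],[0,-25,-8],0.4],[[0,0,0],[0,-29,-9],0.4],[[0,0,0],[0,-33,-10],0.4],[[0,0,0],[0,-37,-11],0.4],[[0,0,0],[0,-41,-11],0.4],[[0,0,0],[0,-41,-11],0.4]]}}

```text
clock: 25.75
eef_pos: [495.3, -132.7, 104.4]
tcp_rot: [3.141, -0.001, 1.419]
contact_force: [5.2, -0.7, 4.0]
opening: 0.403
```

```bash
python3 look.py w16; python3 - <<'E'
from h import *
f=r.grab_frame('side'); overlay(f['color'],[],None,np.array((235,205)),7,'side16',(90,80))
E
```

```text
t 25.75 pos [ 495.3 -132.7  104.4] rpy [ 3.141e+00 -1.000e-03  1.419e+00] q [-2.65e-01  3.46e-01  1.98e+00  1.00e-03  8.16e-01 -1.14e-01] F [ 5.2 -0.7  4. ] op 0.403
```

View pics/side16.png

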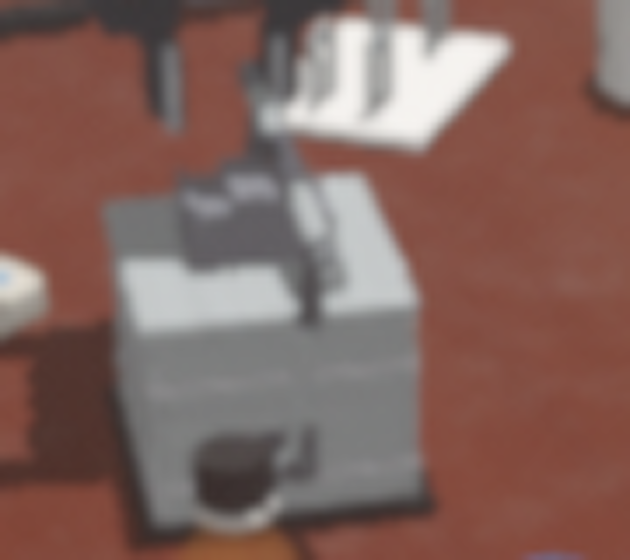

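View pics/w16.png

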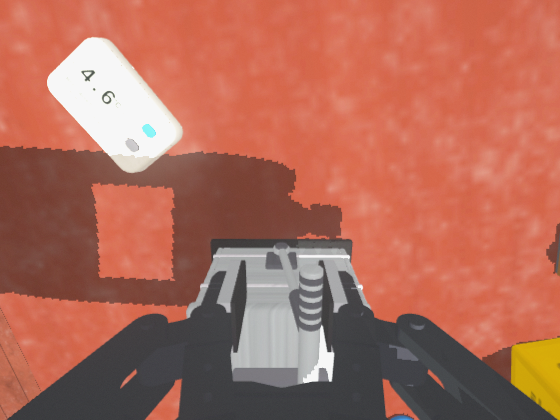

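{"method": "play_rows", "body": {"moves": [[[0,0,0],[0,-3,-1],0.4],[[0,0,0],[0,-6,-2],0.4],[[0,0,0],[0,-9,-3],0.4],[[0,0,0],[0,-12,-4],0.4],[[0,0,0],[0,-15,-4],0.4],[[0,0,0],[0,-18,-4],0.4],[[0,0,0],[0,-20,-4],0.4],[[0,0,0],[0,-22,-4],0.4],[[0,0,0],[0,-24,-4],0.4],[[0,0,0],[0,-26,-4],0.4],[[0,0,0],[0,-26,-4],0.4]]}}

```text
clock: 26.95
eef_pos: [468.5, -128.5, 107.8]
tcp_rot: [-3.14, -0.001, 1.419]
contact_force: [-0.6, -1.0, -0.5]
opening: 0.399
```

```bash
python3 look.py w17; python3 - <<'E'
from h import *
f=r.grab_frame('side'); overlay(f['color'],[],None,np.array((235,205)),7,'side17',(90,80))
E
```

```text
t 26.95 pos [ 468.5 -128.5  107.8] rpy [-3.140e+00 -1.000e-03  1.419e+00] q [-2.710e-01  3.060e-01  2.032e+00  1.000e-03  8.060e-01 -1.200e-01] F [-0.6 -1.  -0.5] op 0.399
```

View pics/side17.png

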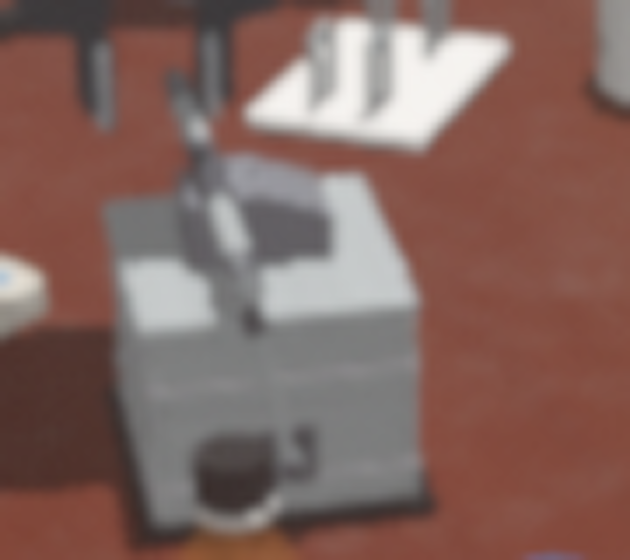

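View pics/w17.png

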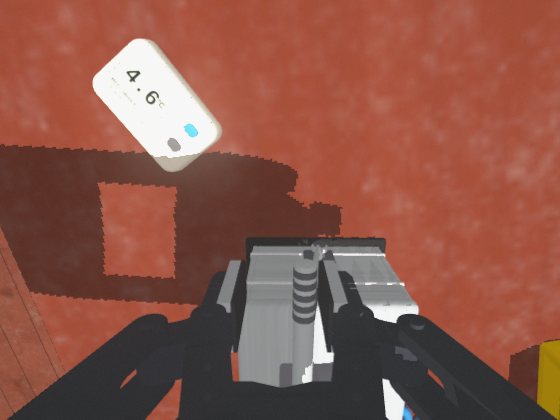

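{"method": "play_rows", "body": {"moves": [[[0,0,0],[0,2,-10],0.45],[[0,0,0],[0,2,-30],0.5],[[0,0,0],[0,2,-60],0.5],[[0,0,0],[0,2,-100],0.5],[[0,0,0],[0,40,-140],0.5],[[0,0,0],[0,80,-160],0.5],[[0,0,0],[0,80,-160],0.5],[[0,0,0],[0,80,-160],0.5]]}}

```text
clock: 27.85
eef_pos: [548.9, -140.9, 268.6]
tcp_rot: [-3.141, -0.001, 1.42]
contact_force: [0.6, -0.1, -0.2]
opening: 0.5
```

```bash
python3 look.py w18; python3 - <<'E'
from h import *
f=r.grab_frame('side'); save(f,'side18f'); overlay(f['color'],[],None,np.array((235,205)),7,'side18',(90,80))
f=r.grab_frame('top'); save(f,'top18')
f,s=pickle.load(open('w18.pkl','rb')); c=cam(f,s)
for phi in (1.6,1.65,1.7,1.75,1.8): print(phi,proj([canpt(90*np.cos(phi),y,30+90*np.sin(phi)) for y in (98,0)],c).round(1).tolist())
E
```

```text
t 27.85 pos [ 548.9 -140.9  268.6] rpy [-3.141e+00 -1.000e-03  1.420e+00] q [-2.540e-01  2.280e-01  1.719e+00  1.000e-03  1.195e+00 -1.030e-01] F [ 0.6 -0.1 -0.2] op 0.5
1.6 [[217.1, 178.3], [222.8, 276.7]]
1.65 [[212.0, 178.3], [218.2, 276.6]]
1.7 [[207.1, 178.1], [213.7, 276.3]]
1.75 [[202.2, 177.9], [209.3, 275.9]]
1.8 [[197.5, 177.7], [205.0, 275.5]]
```

View pics/side18.png

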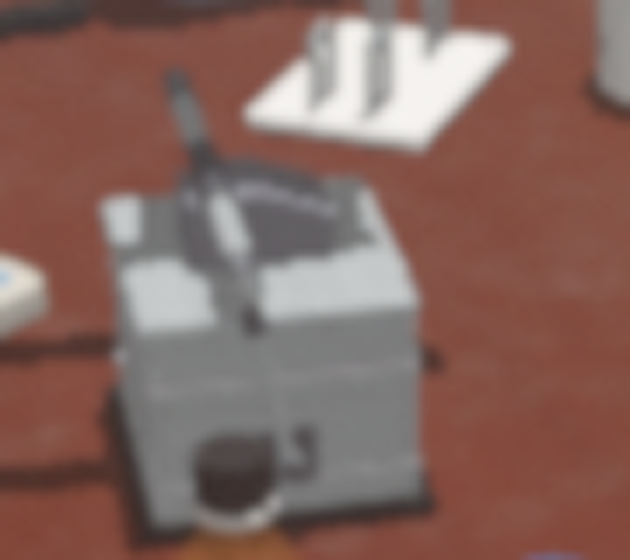

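View pics/w18.png

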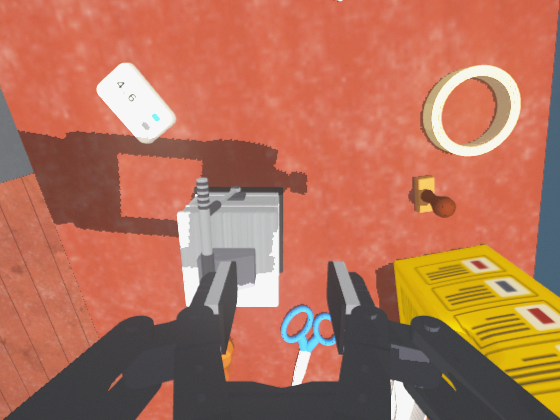

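View pics/top18.png

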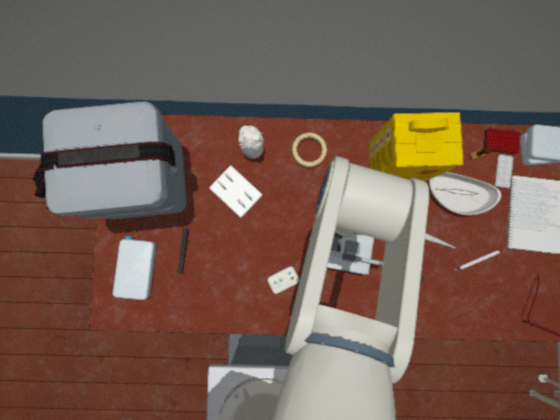

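```bash
python3 - <<'E'
from h import *
f,s=pickle.load(open('w18.pkl','rb')); c=cam(f,s)
overlay(f['color'],[(rect(*CX,90,52,56),(0,0,255))],c,np.array([165,165]),4,'o18',(150,150))
E
```

```text
(no output)
```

View pics/o18.png

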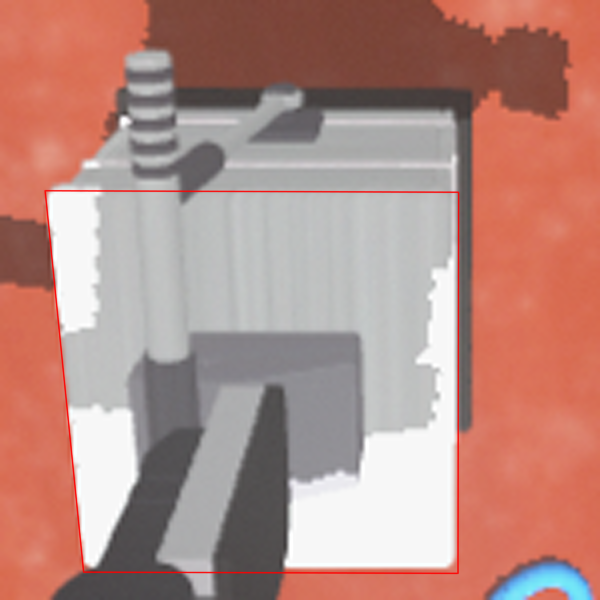

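Lid outline agrees with the seated model to about 1 mm, and the roller sits in the notch. I'm handing in.

```bash
python3 - <<'E'
from h import *
print(r.sign_off()); st()
E
```

```text
the job is handed in; nothing more can be done
None
the job is handed in; nothing more can be done
```

The canister is sealed: the lid is seated the right way round, and the bail has snapped over the handle's crest into the notch. I handed it in at about 28 s of the 72 s allowed. `sign_off()` gives no verdict, so this rests on my own checks.

**What I did:** I took the lid out of the rack by its upper edge, laid it flat on the desk handle up, and let go. I then picked it up by the handle, set it on the canister with the ramp towards the bail, and let go again. I lifted the bail by its left end to about 1.1 rad, then pushed it over the crest with the fingers loosely astride the bar.

**Last checks:**
- **Lid:** in the final wrist picture its outline matches the seated position to about 1 mm. The side view shows it level and flush.
- **Bail:** its position in the picture corresponds to about 1.75 rad, inside the clamped range.
- **Robot:** the tool was clear, about 270 mm above the desk, with contact force close to zero.
- **Other things on the desk:** those visible in the last top and wrist pictures stand where they were. I checked this by eye, not by measurement. The arm hid the bottle and the stamp in the top view.

**What went wrong or disagreed:**
- My first try at laying the lid down, tilting the tool straight outwards, ran into the limit of joint 5. I laid it down with a sideways tilt instead.
- The estimates of the canister's and lid's positions disagreed by 1–2 mm between measurements, but the lid went in without catching.

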